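# Lock the vacuum pump's flywheel with the locking pin

### The arm

A 6-joint arm with a two-finger parallel gripper is mounted at the origin on the work surface. World frame = base frame: x ahead of the robot, y to its left, z up, the work surface at z = 0. Lengths are in m, angles in rad, forces in N, time in s.
With the tool pointing down it reaches from about 0.375 to 0.9 m from the base axis. Payload 3.1 kg.
Tool frame: the origin (TCP) lies on the front face of the gripper's body, between the roots of the fingers; the fingertips stand 73 mm ahead of it and the grasp point (between the pads) lies 54 mm ahead of it (manip.finger_overhang is the distance from the TCP to the fingertips, in m); z points along the fingers, y is the direction in which the jaws open and shut (so a half turn about z gives the same grasp; the last joint's range is limited). The gripper opens to 85 mm and grips with 20 to 120 N. Pads are 22 mm wide; open, the fingers measure 114 mm over their backs; the gripper's body (76 mm by 85 mm) begins 54 mm behind the grasp point. The pads swing forward as they close: fully open they stand 13 mm farther back than shut.
Start: joints at [-1.393, 0.527, 1.433, -0, 1.181, -0.178], TCP at [0.218, -0.586, 0.304] pointing down, gripper open.
Joint ranges: [-3.08, 3.08], [-0.75, 2.2], [0.22, 2.44], [-1.43, 4.57], [0, 2.65], [-2.85, 2.85]. Speed limits (rad/s): [2.79, 2.79, 3.14, 3.14, 3.14, 3.14].

### API

Orientations are given as a unit quaternion [x, y, z, w].
In Python, from station import manip gives the robot as it stands.
- The arm moves only by the tool apply_moves, never from a script. Its argument "increments" is a list that holds one entry, the list of rows, each a list of 4 numbers: the shift along the tool's x, y, z in m, then the turn about the tool's z in degrees. In form: [[[dx, dy, dz, spin], ...]]. A call has 1 to 5 rows; each row shifts and turns the pose as measured when the row begins, along the tool's axes as they then stand; what a row does not reach is not made up. A row lasts 1/10 s, in which the tool goes at most 50 mm and 8.59 degrees, less where a joint would pass 70% of its speed; a pose out of reach is approached as far as the arm can. A call with a gripper value outside its range is refused whole. "fingers" is the opening, from 0 (shut) to 1 (fully open), set as the call begins (left out, the last holds). The fingers move at their own pace and stop on an object; "newtons" is the grip in N (left out, the last holds). Time passes only in rows, so rows that do not move let the fingers close. It gives the time, the measured TCP pose, the force and the opening at its end, in the units of the state.
- manip.sense(): the state, without advancing time (a new reading comes with each control period).
- manip.snapshot(name): name is "scene" or "top"; returns (picture, depth): 400x640x3 uint8, red, green, blue; 400x640 float32, m along the optical axis (not along the pixel's ray), 0 where there is no reading.
- manip.camera_model(name): a dict with "mtx" (3x3 intrinsics, pixels), "distortion" ([k1, k2, p1, p2, k3] as OpenCV has them; the pictures are not rectified), "R" (3x3) and "t" (3): a world point X has camera coordinates R X + t. Camera axes: x right, y down, z forward; pixel columns grow to the right and rows downward; lengths in m; the calibration is good to about 2 mm. A picture is of the moment at which its call begins. camera_model takes no time and is no camera call.
- manip.sign_off(): hands the job in, once; it reports no verdict.
The state is a dict: "t": time; "q": joint angles; "qd": joint speeds; "tau": joint torques, N m; "tcp_pos": TCP position; "tool_rot": TCP orientation; "force": force on the tool from outside, world axes, zero at the start; "ft_torque": the same for the moment, N m; "finger_gap": opening from 0.0 (shut) to 1.0 (fully open).
Only numpy, scipy, OpenCV 4.12 (cv2) and the standard library are available. Lean on these libraries where they do the work, as an engineer would, in place of code of your own. Each camera call takes 0.05 s, during which the arm holds its last target.

### The job

The vacuum pump's flywheel has to be locked for service. Push the yellow shutter on the blue flywheel housing fully open, then take the red-handled locking pin from the plywood tool block, put its tip through the window onto the flywheel rim and drag it lightly along the rim until it drops into the hidden locking slot; leave the pin standing in the slot, fully down, and let go of it. Do not force the pin, and leave all the other things where they are.

Things in the scene. Friction and masses are not known exactly. Their poses are not given: they have to be found in the camera images.
- pump: Vacuum pump on a 240 x 350 mm plywood base; fixed. Origin: under the middle of the base, on the table; z up, -x its front (towards the robot), y along its crankshaft. At its -y end stands the flywheel housing, a blue drum 222 mm in diameter and 70 mm wide, axis along y, top 245 mm up. Crankcase, motor and head (top 219 mm) stand on its +y side.
- hub (a point): Centre of the flywheel, on the crank axis, midway across the drum; axes as the pump's; 134 mm up. The dark steel flywheel's rim, 90 mm in radius, 46 mm wide, is smooth but for one locking slot right across it: 16 mm wide, 22 mm deep, pointing at the axis (floor 68 mm from it). The slot's angle is hidden. Compression holds the wheel: about 60 N at the rim turns it.
- window (a point): Middle of the window in the drum's skin, 111 mm from the crank axis, 28 degrees from straight up towards the front; axes as the pump's. The window is 28 mm wide (along y) and runs from 6 to 50 degrees from straight up; the skin lies 106 to 111 mm from the axis, 114 over the shutter. The slot's middle may lie anywhere from 19 to 39 degrees.
- canister (a point): Top of the white filter canister on the pump's head, 50 mm in diameter, on its axis, 393 mm above the table: 160 mm to the +y side of the drum's mid-plane. A tall fixed obstacle.
- shutter (a joint): Yellow curved shutter, 50 mm wide, over the window; slides round the drum, over its top towards the back (+x). Radians about the crank axis: 0 closed, 0.88 fully open at its stop, the window clear from about 0.82. Starts at 0 to 0.12, stays where it is left, needs about 2.5 N at the tab. Closed, it keeps the pin out.
- shutter_tab (a point): Middle of the shutter's black upright tab: 8 mm thick along the push, 36 mm wide along y, standing out from 113 to 139 mm from the crank axis. At joint 0 it stands 20 degrees in front of the drum's top, fully open 30 degrees behind it: push its front face back over the top.
- pin_center (a point): Middle of the 150 mm locking pin; z along it from tip to handle, x and y square to the handle's faces. 0.16 kg. Round steel shank 12 mm in diameter, 90 mm long; then a square red handle 24 x 24 mm, 60 mm long, its middle 45 mm from this point. Starts upright in one of the block's holes, handle up.
- pin_tip (a point): Flat lower end of the pin's shank, 8 mm across with a small chamfer, on its axis; same axes.
- block: Plywood tool block, 75 (x) x 190 (y) x 60 mm high, does not move; origin under its middle. Three holes 16 mm across and 45 mm deep at y = -60, 0 and +60 mm hold the pin and two brass hose barbs.
- barb1: Brass hose barb standing in the block, 85 mm long, 22 mm hexagon, top 100 mm above the table; origin at its lower end. Bystander.
- barb2: The same, the other one. Bystander.
- gauge: Pressure gauge lying face up, 64 mm across, 24 mm thick, with a brass stem; origin under the dial. Bystander.
- tee: White pipe tee, 104 mm long, 50 mm high, lying flat; origin under its middle. Bystander.
- valve: Brass ball valve with a blue lever, 85 mm long, 50 mm high; origin under its body. Bystander.
- jar: Glass jar with a black lid, 66 mm across, 90 mm high; origin under it. Bystander.
- wrench: Steel spanner, 180 mm, lying on the table. Bystander.
- screwdriver: Screwdriver, 190 mm, lying on the table. Bystander.
- pin: The locking pin as a whole; origin at its tip, axes as pin_center.
Things that resemble listed ones, but are neither listed nor needed, are in the scene too. Leave any black or green look-alike of the pin alone.

How it is judged:
On the way, in this order (a step that is already met when the one before it is completed fails the run):
1. the shutter is fully open (value of joint shutter above 0.8 rad), for 0.2 s.
2. the pin's tip has dropped into the flywheel's locking slot (distance between pin_tip and hub below 0.074 m and y of pin_tip in the frame of hub between -0.016 and 0.016 m), for 0.3 s.
At the end, for the whole second after the job is handed in: Shutter open past 0.80 rad; pin tip in the locking slot, within 74 mm of the flywheel's centre (16 mm or more deep in the 22 mm slot) and 16 mm of the drum's mid-plane, the pin at rest and let go; every other loose thing within 30 mm of where it stood (all of step 2 and value of joint shutter above 0.8 rad and linear speed of pin below 0.02 m/s and angular speed of pin below 0.2 rad/s); the robot touches nothing.
It fails at once if another loose thing is moved more than 30 mm (distance of any of barb1, barb2, gauge, tee, valve, jar, wrench, screwdriver from where it was at the start of the episode above 0.03 m).
It fails at once if the pin is forced: pressed against the pump with more than 60 N (contact force between pin and pump above 60 N).
It also fails if it takes over 67 s, if anything falls off the work surface, if the arm or the gripper's body presses on something with over 40 N, if the wrist force passes 120 N, or if a joint passes its speed limit or range.

## Working session

There is one attempt and no reset: what is moved stays moved. The work goes in short steps, Python scripts to look and compute and a tool call to move; the robot and the scene stay as the last step left them, time stands still between calls to the robot, and variables do not carry over. Pictures are saved under pics/ and viewed, and the job is handed in when it is done.

Besides the shell and the picture viewer there is one more tool, called after "Emit:" as name(argument=value, ...), one argument or row to a line, values as JSON. apply_moves: Moves the arm, as the interface text tells. Its arguments: {"type":"object","properties":{"increments":{"type":"array","items":{"type":"array","items":{"type":"array","items":{"type":"number"}}}},"fingers":{"type":"number"},"newtons":{"type":"number"}},"required":["increments"]}

```bash
ls; mkdir -p pics
python3 - <<'E'
from station import manip
import cv2,numpy as np
s=manip.sense();print(s)
for n in("scene","top"):
    p,d=manip.snapshot(n);cv2.imwrite(f"pics/{n}0.png",p[:,:,::-1]);np.savez(f"{n}0.npz",p=p,d=d)
    c=manip.camera_model(n);print(n,c)
E
```

```text
pics
{'t': 0.0, 'q': array([-1.39350619e+00,  5.28475618e-01,  1.43390276e+00, -2.75064228e-06,
        1.18142377e+00, -1.78513637e-01]), 'qd': array([-5.01092330e-05, -1.21736088e-03,  4.19803290e-04, -1.48459882e-03,
        6.02960389e-04, -2.89270265e-04]), 'tau': array([-2.33416495e-04, -4.42350340e+01, -1.78026223e+01, -3.20379750e-04,
        8.49673350e-03,  1.18633500e-05]), 'tcp_pos': array([ 0.21763259, -0.58528102,  0.30292751]), 'tool_rot': array([ 9.84216458e-01,  1.76965373e-01, -5.95965777e-07, -1.10475113e-03]), 'force': array([ 0.24310569,  0.23881316, -0.02663096]), 'ft_torque': array([-0.01272484,  0.01543066,  0.01240887]), 'finger_gap': 1.0019524363278087}
scene {'mtx': array([[380.28689487,   0.        , 317.16927391],
       [  0.        , 380.28689487, 193.29271848],
       [  0.        ,   0.        ,   1.        ]]), 'distortion': array([-0.06433059,  0.        ,  0.        ,  0.        ,  0.        ]), 'R': array([[ 0.70380098,  0.71021577,  0.01605443],
       [ 0.51955305, -0.49918481, -0.69345451],
       [-0.4844882 ,  0.49639509, -0.72032152]]), 't': array([-0.33701297, -0.14196599,  1.39393584])}
top {'mtx': array([[421.78632159,   0.        , 312.89970616],
       [  0.        , 421.78632159, 206.95264808],
       [  0.        ,   0.        ,   1.        ]]), 'distortion': array([0.00181896, 0.        , 0.        , 0.        , 0.        ]), 'R': array([[ 0.00930921, -0.99995567, -0.00141297],
       [-0.97791836, -0.00880901, -0.20880152],
       [ 0.20877982,  0.00332554, -0.97795702]]), 't': array([-0.05268222,  0.56316736,  1.28770022])}
```

View pics/scene0.png

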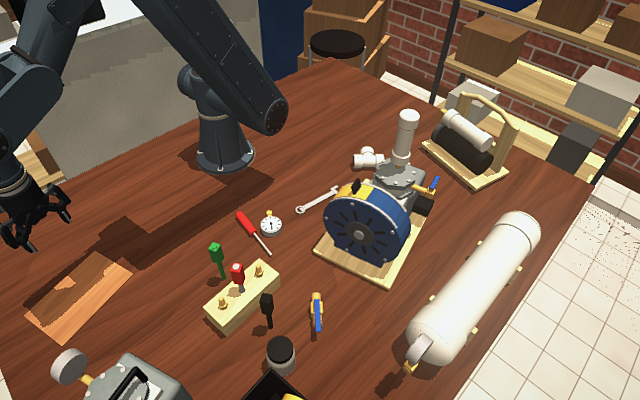

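View pics/top0.png

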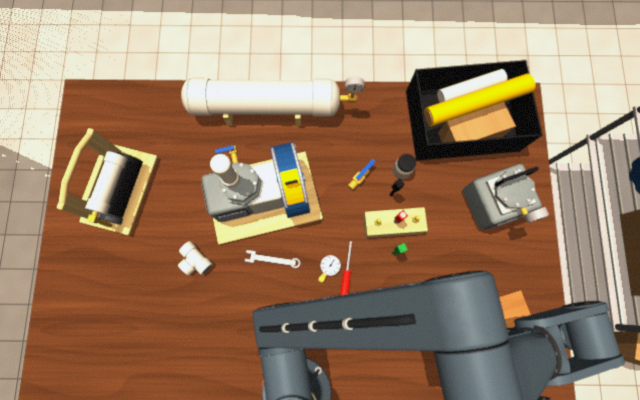

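The scene view shows the red-handled pin in the block's middle hole at about (237,270), with a green look-alike at (215,250) and a black one at (266,308). The blue drum is at (365,230). In the top view the pin is at (401,216), the block at (396,222), and the drum with its yellow shutter at (290,180).

```bash
cat > h.py <<'E'
import cv2,numpy as np
from station import manip
def cloud(n,p,d):
    c=manip.camera_model(n);h,w=d.shape
    uv=np.stack(np.meshgrid(np.arange(w),np.arange(h)),-1).reshape(-1,1,2).astype(np.float64)
    xy=cv2.undistortPoints(uv,c["mtx"],c["distortion"]).reshape(h,w,2)
    X=np.concatenate([xy*d[...,None],d[...,None]],-1)
    return (X-c["t"])@c["R"]
def ray(n,u,v):
    c=manip.camera_model(n)
    a=cv2.undistortPoints(np.array([[[u,v]]],float),c["mtx"],c["distortion"]).ravel()
    return -c["R"].T@c["t"], c["R"].T@np.r_[a,1]
def onz(n,u,v,z):
    o,r=ray(n,u,v);return o+r*(z-o[2])/r[2]
def proj(n,X):
    c=manip.camera_model(n)
    return cv2.projectPoints(np.array(X,float).reshape(-1,1,3),cv2.Rodrigues(c["R"])[0],c["t"],c["mtx"],c["distortion"])[0].reshape(-1,2)
def crop(n,p,x0,y0,x1,y1,s,name):
    cv2.imwrite(f"pics/{name}.png",cv2.resize(p[y0:y1,x0:x1,::-1],None,fx=s,fy=s,interpolation=cv2.INTER_CUBIC))
E
python3 - <<'E'
from h import *
for n in("scene","top"):
    z=np.load(f"{n}0.npz");p,d=z["p"],z["d"]
    P=cloud(n,p,d);np.save(f"{n}P.npy",P)
    hsv=cv2.cvtColor(p,cv2.COLOR_RGB2HSV);H,S,V=[hsv[...,i] for i in range(3)]
    m={"red":((H<6)|(H>174))&(S>170)&(V>90),"yel":(H>20)&(H<32)&(S>180)&(V>110),"blue":(H>100)&(H<118)&(S>120)&(V>40)}
    for k,mm in m.items():
        nn,l,st,ce=cv2.connectedComponentsWithStats(mm.astype(np.uint8))
        for i in range(1,nn):
            if st[i,4]>25:
                q=P[(l==i)&(d>0)]
                print(n,k,st[i],ce[i].round(1),np.median(q,0).round(3),q.min(0).round(3),q.max(0).round(3))
z=np.load("top0.npz");crop("top",z["p"],190,130,340,250,5,"top_pump")
crop("top",z["p"],350,180,450,260,6,"top_block")
z=np.load("scene0.npz");crop("scene",z["p"],300,90,450,290,3,"sc_pump")
crop("scene",z["p"],190,220,310,340,5,"sc_block")
E
```

```text
scene red [236 211  21  25 227] [245.7 222.5] [ 0.326 -0.153  0.023] [ 0.256 -0.167 -0.002] [ 0.371 -0.126  0.029]
scene red [230 262  15  23 206] [237.5 274.2] [ 0.529 -0.314  0.145] [ 0.444 -0.324 -0.003] [ 0.537 -0.294  0.168]
scene blue [ 258    0   54   81 2784] [281.   32.2] [-1.127  1.22  -0.237] [-1.152  1.037 -0.611] [-1.098  1.538  0.025]
scene blue [480   0  57  12 370] [510.2   3.6] [0.234 1.712 0.2  ] [0.058 1.69  0.178] [0.281 1.988 0.245]
scene blue [430 176  10  13  59] [434.3 181.9] [0.703 0.213 0.213] [0.693 0.186 0.21 ] [0.713 0.237 0.215]
scene blue [366 188  45  50 790] [390.4 209.6] [0.687 0.04  0.229] [0.623 0.003 0.143] [0.738 0.085 0.248]
scene blue [359 202  33  23  47] [376.8 212. ] [0.674 0.002 0.238] [ 0.628 -0.012  0.216] [0.712 0.011 0.248]
scene blue [314 299   7  33 160] [317.1 315.9] [ 0.698 -0.219  0.05 ] [ 0.663 -0.247 -0.001] [ 0.729 -0.186  0.055]
top red [396 214   8   8  35] [398.7 218.2] [ 0.512 -0.302  0.151] [ 0.507 -0.312  0.112] [ 0.523 -0.296  0.17 ]
top red [340 270  11  25 196] [345.  282.4] [ 0.327 -0.151  0.022] [ 0.288 -0.17  -0.005] [ 0.368 -0.105  0.605]
top yel [ 426   73  110   52 1996] [481.6  98.3] [ 0.881 -0.561  0.185] [ 0.805 -0.731  0.008] [ 1.031 -0.393  0.199]
top yel [281 169  23  36 516] [292. 187.] [0.581 0.011 0.233] [ 0.542 -0.02   0.195] [0.632 0.042 0.269]
top blue [274 143  22  28 430] [284.6 156.9] [0.669 0.034 0.238] [0.629 0.003 0.198] [0.726 0.068 0.249]
top blue [216 146  17   7  61] [224.1 149. ] [0.702 0.212 0.211] [ 0.692  0.189 -0.003] [0.775 0.281 0.219]
top blue [630 159  10  33 192] [635.9 174.1] [ 0.749 -1.268 -0.163] [ 0.69  -1.29  -0.189] [ 0.813 -1.258 -0.131]
top blue [357 160  18  19  85] [365.7 168.4] [ 0.697 -0.22   0.049] [ 0.663 -0.254 -0.001] [ 0.734 -0.19   0.055]
top blue [286 203  23  13 216] [297.2 208.9] [ 0.534 -0.002  0.174] [ 0.519 -0.033  0.132] [0.548 0.03  0.196]
```

Run:
```python
import cv2,numpy as np
a=[cv2.imread(f"pics/{n}.png") for n in("top_pump","top_block","sc_pump","sc_block")]
print([x.shape for x in a])
```

```text
[(600, 750, 3), (480, 600, 3), (600, 450, 3), (600, 600, 3)]
```

View pics/top_pump.png

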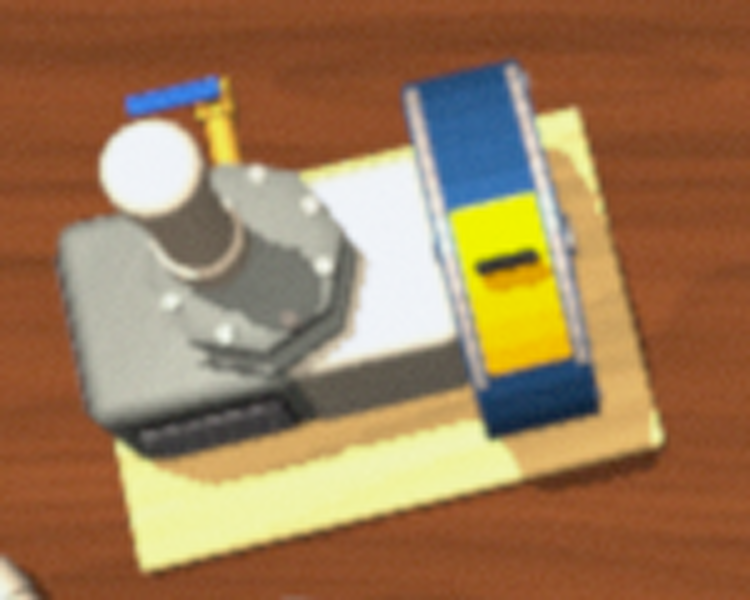

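View pics/top_block.png

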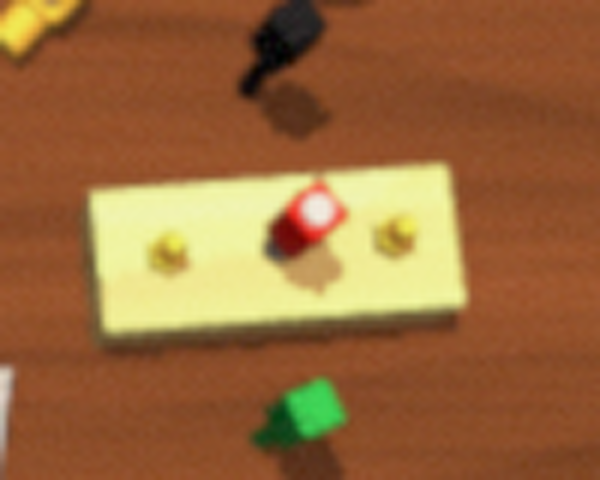

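View pics/sc_pump.png

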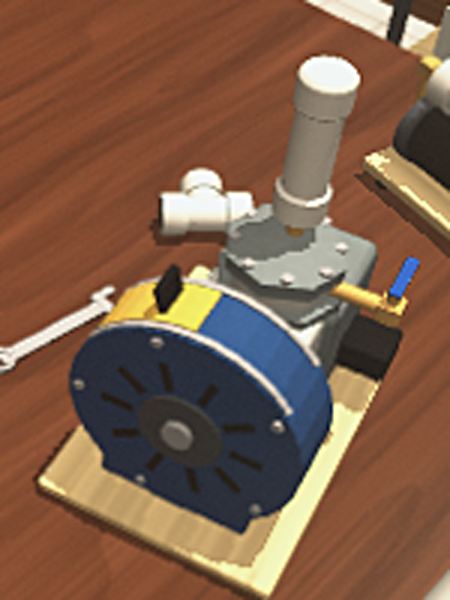

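View pics/sc_block.png

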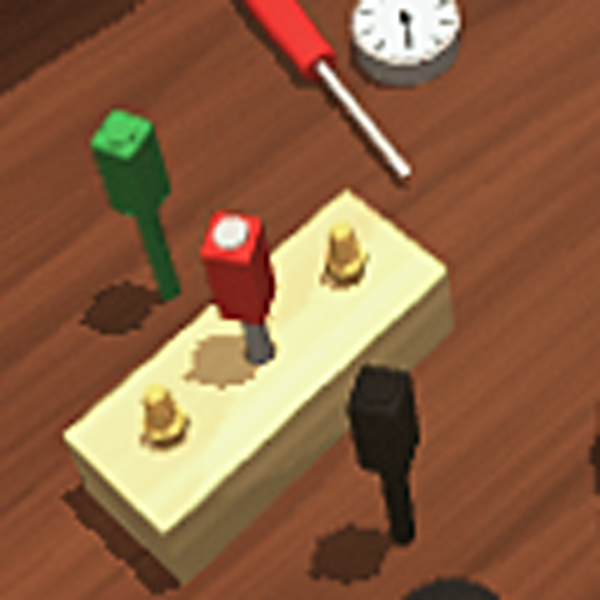

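The crops show the pump turned about +13° with the shutter near closed. The tab is at top-crop (508,262). The red handle is turned roughly 45° to the block. Next I'll fit poses from the depth points.

Run:
```python
from h import *
from scipy.optimize import least_squares
S=np.load("sceneP.npy");T=np.load("topP.npy")
ps=np.load("scene0.npz")["p"];pt=np.load("top0.npz")["p"]
hs=cv2.cvtColor(ps,cv2.COLOR_RGB2HSV);ht=cv2.cvtColor(pt,cv2.COLOR_RGB2HSV)
bm=lambda h:(h[...,0]>100)&(h[...,0]<122)&(h[...,1]>100)
# drum face plane from scene: region
box=np.zeros(ps.shape[:2],bool);box[190:280,318:415]=1
m=box&bm(hs)&(S[...,2]>0.05)&(S[...,2]<0.235)
Q=S[m];
# ransac vertical plane n=(sin,-cos)
best=None
for a in np.radians(np.arange(0,30,.25)):
    yv=np.array([-np.sin(a),np.cos(a)]);pr=Q[:,:2]@yv
    hh,e=np.histogram(pr,bins=np.arange(pr.min(),pr.max()+.002,.002));
    k=hh.argmax()
    if best is None or hh[k]>best[0]:best=(hh[k],np.degrees(a),e[k])
print("face",best,len(Q))
# cylinder from blue points both views top surfaces
bt=np.zeros(pt.shape[:2],bool);bt[140:220,268:312]=1
C=np.r_[T[bt&bm(ht)],S[m]]
C=C[(C[:,2]>.12)&(C[:,2]<.26)]
def f(p):
    x0,a,d=p;xv=np.array([np.cos(a),np.sin(a)])
    return C[:,:2]@xv
for a in np.radians([best[1]-1,best[1],best[1]+1]):
    xv=np.array([np.cos(a),np.sin(a)]);yv=np.array([-xv[1],xv[0]])
    Y=C[:,:2]@yv;X=C[:,:2]@xv
    c0=.6*xv[0]
    def r(p):
        return np.hypot(X-p[0],C[:,2]-p[1])-.111
    i=(Y>best[2]+.008)&(Y<best[2]+.065)
    g=least_squares(lambda p:r(p)[i],[np.median(X),.134],loss="soft_l1",f_scale=.002)
    print(np.degrees(a),g.x,np.abs(r(g.x)[i]).mean(),i.sum(), "ymin/max",np.percentile(Y,[2,98]))
print(manip.finger_overhang)
```

```text
face (np.int64(54), np.float64(14.500000000000002), np.float64(-0.17022788530404967)) 663
13.500000000000002 [0.62141838 0.13326331] 0.0011309526753026215 1077 ymin/max [-0.15779781 -0.09423372]
14.500000000000002 [0.61896656 0.1333171 ] 0.0011048871521386592 1162 ymin/max [-0.16889681 -0.10526659]
15.500000000000004 [0.61666597 0.13325798] 0.001099225794628094 990 ymin/max [-0.18038384 -0.11623619]
0.0726
```

Run:
```python
from h import *
S=np.load("sceneP.npy");T=np.load("topP.npy")
pt=np.load("top0.npz")["p"]
# face plane: ellipse interior px approx centre (359,234)
Q=S[205:268,335:390].reshape(-1,3)
Q=Q[(Q[:,2]>.06)&(Q[:,2]<.225)]
rng=np.random.default_rng(0);b=(0,)
for _ in range(500):
    p=Q[rng.choice(len(Q),3,False)];n=np.cross(p[1]-p[0],p[2]-p[0]);n/=np.linalg.norm(n)
    i=np.abs((Q-p[0])@n)<.002
    if i.sum()>b[0]:b=(i.sum(),i)
P=Q[b[1]];c=P.mean(0);n=np.linalg.svd(P-c)[2][2];n*=np.sign(n[1])
print("face n",n,"yaw",np.degrees(np.arctan2(-n[0],n[1])),b[0],len(Q),"c.n",c@n)
# base edges: plywood top in top view
hz=T[...,2];ht=cv2.cvtColor(pt,cv2.COLOR_RGB2HSV)
print("base h",[T[v,u].round(3) for u,v in((225,235),(260,230),(310,210))])
m=((ht[...,0]>12)&(ht[...,0]<35)&(ht[...,1]>50)&(ht[...,2]>120)&(hz<.06)&(hz>.008)).astype(np.uint8)
m[:, :200]=0;m[:,335:]=0;m[:140]=0;m[250:]=0
cs=cv2.findContours(m,cv2.RETR_EXTERNAL,cv2.CHAIN_APPROX_NONE)[0]
k=np.concatenate(cs);hull=cv2.convexHull(k);a=cv2.approxPolyDP(hull,3,True).reshape(-1,2);print(a)
z=float(np.median(hz[m>0]));print("z",z)
for u,v in a:print((u,v),onz("top",u,v,z).round(4))
```

```text
face n [-0.24396563  0.96978084 -0.00242719] yaw 14.1207565669028 1692 2286 c.n -0.1657227305768594
base h [array([0.477, 0.237, 0.017]), array([0.495, 0.125, 0.015]), array([ 0.562, -0.038,  0.02 ])]
[[305 152]
 [321 218]
 [218 243]
 [213 218]
 [249 164]]
z 0.018809301613790914
(np.int32(305), np.int32(152)) [ 0.7623 -0.0189  0.0188]
(np.int32(321), np.int32(218)) [ 0.5356 -0.0742  0.0188]
(np.int32(218), np.int32(243)) [0.4503 0.2584 0.0188]
(np.int32(213), np.int32(218)) [0.5324 0.2794 0.0188]
(np.int32(249), np.int32(164)) [0.7182 0.1691 0.0188]
```

```bash
cat >> h.py <<'E'
A=np.radians(14.15);XV=np.array([np.cos(A),np.sin(A),0]);YV=np.array([-np.sin(A),np.cos(A),0])
HUB=np.array([.6198,-.1315])  # along XV, YV
def pumpf(P): # hub-frame
    P=np.asarray(P);return np.stack([P@XV-HUB[0],P@YV-HUB[1],P[...,2]-.134],-1)
def world(x,y,z):return XV*(HUB[0]+x)+YV*(HUB[1]+y)+np.array([0,0,.134+z])
E
python3 - <<'E'
from h import *
for n,b in(("top",(270,130,310,220)),("scene",(330,170,400,230))):
    P=np.load(f"{n}P.npy");p=np.load(f"{n}0.npz")["p"];h=cv2.cvtColor(p,cv2.COLOR_RGB2HSV)
    B=np.zeros(p.shape[:2],bool);B[b[1]:b[3],b[0]:b[2]]=1
    q=pumpf(P)
    r=np.hypot(q[...,0],q[...,2]);th=np.degrees(np.arctan2(q[...,0],q[...,2]))
    m=B&(h[...,0]>18)&(h[...,0]<34)&(h[...,1]>150)&(r>.108)&(r<.12)&(abs(q[...,1])<.05)
    print(n,"shutter y",np.percentile(q[m][:,1],[1,5,50,95,99]).round(4),"r",np.median(r[m]).round(4),"th",np.percentile(th[m],[1,99]).round(1))
    m=B&(h[...,2]<70)&(r>.118)&(r<.145)&(abs(q[...,1])<.04)
    print(" tab",m.sum(),"y",np.percentile(q[m][:,1],[2,50,98]).round(4),"r",np.percentile(r[m],[2,50,98]).round(4),"th",np.percentile(th[m],[2,20,50,80,98]).round(1))
    m=B&(h[...,0]>100)&(h[...,0]<122)&(h[...,1]>90)&(r>.107)&(r<.115)
    print(" drum y",np.percentile(q[m][:,1],[1,50,99]).round(4))
    # canister
    m=(P[...,2]>.385)&(P[...,2]<.4)&(abs(q[...,0])<.1)&(q[...,1]>.1)&(q[...,1]<.23)
    print(" canister",m.sum(),q[m].mean(0).round(4), (q[m].min(0)+q[m].max(0))/2)
E
```

```text
top shutter y [-0.024  -0.0223 -0.0003  0.0216  0.0232] r 0.1131 th [-54.1  -3.3]
 tab 10 y [-0.0114  0.0007  0.0128] r [0.1345 0.1374 0.1392] th [-19.7 -19.4 -19.2 -18.9 -18.8]
 drum y [-0.0313 -0.0002  0.0294]
 canister 302 [0.0075 0.1601 0.2568] [0.00844439 0.16046701 0.25775406]
scene shutter y [-0.0226 -0.0213 -0.0021  0.0246  0.0271] r 0.1144 th [-51.8  -2.6]
 tab 86 y [-0.0179 -0.0036  0.0138] r [0.1192 0.1334 0.1401] th [-19.9 -18.6 -17.5 -17.  -16.5]
 drum y [-0.0353 -0.0033  0.0281]
 canister 225 [0.0101 0.1544 0.2584] [0.00832781 0.15891135 0.2576563 ]
```

Run:
```python
from h import *
print(manip.sense()["t"])
for u,v,n in((403-.4,215-.4,"top"),(236.2-.4,266.4-.4,"scene")):
    print(n,onz(n,u,v,.165).round(4), np.load(f"{n}P.npy")[int(v),int(u)].round(4))
# handle top points
for n,b in(("top",(390,205,412,230)),("scene",(225,255,250,292))):
    P=np.load(f"{n}P.npy")[b[1]:b[3],b[0]:b[2]]
    m=(P[...,2]>.160)&(P[...,2]<.171)
    q=P[m];print(n,m.sum(),q.mean(0).round(4))
    vs,us=np.nonzero(m)
    w=np.array([onz(n,u+b[0],v+b[1],.165)[:2] for u,v in zip(us,vs)],np.float32)
    r=cv2.minAreaRect(w*1000);print(r)
    m2=(P[...,2]>.108)&(P[...,2]<.158);q=P[m2]
    r=cv2.minAreaRect((q[:,:2]*1000).astype(np.float32));print("sides",m2.sum(),r)
    print(proj(n,[[.52,-.31,.165],[.52,-.31,.06]]))
# corners by hand (top crop)
C=[(318,180),(347,215),(285,212),]
for n,C,s,o in(("top",[(320,180),(347,214),(286,212)],6,(350,180)),("scene",[(208,213),(262,214),(272,262),(207,255)],5,(190,220))):
    print(n,[onz(n,a/s+o[0]-.4,b/s+o[1]-.4,.165)[:2].round(4) for a,b in C])
# block top, barbs
for n,C,s,o in(("top",[(92,188),(448,165),(464,303),(104,333)],6,(350,180)),("scene",[(65,437),(350,190),(446,268),(165,532)],5,(190,220))):
    W=[onz(n,a/s+o[0]-.4,b/s+o[1]-.4,.06)[:2].round(4) for a,b in C];print(n,W,np.mean(W,0))
print(onz("top",402,247.3,.15),onz("scene",190+128/5,220+125/5,.15))
T=np.load("topP.npy");print(T[247,402],T[184,398])
```

```text
0.1
top [ 0.5206 -0.3105  0.165 ] [ 0.522  -0.3084  0.1669]
scene [ 0.5197 -0.3079  0.165 ] [ 0.5194 -0.3097  0.1665]
top 60 [ 0.5214 -0.3085  0.165 ]
((520.9778442382812, -308.65130615234375), (22.528751373291016, 23.469837188720703), 43.583805084228516)
sides 42 ((514.31103515625, -305.944091796875), (29.60664176940918, 14.328500747680664), 73.66351318359375)
[[402.43889515 214.79111434]
 [395.60569357 221.10807238]]
scene 105 [ 0.5231 -0.3098  0.1657]
((522.5386962890625, -309.1793212890625), (24.766523361206055, 26.202070236206055), 37.813934326171875)
sides 150 ((529.0386962890625, -310.86920166015625), (31.01650047302246, 16.284523010253906), 78.73014831542969)
[[235.12959939 266.61934284]
 [241.12574728 289.76275277]]
top [array([ 0.5355, -0.312 ]), array([ 0.5187, -0.3245]), array([ 0.5194, -0.2949])]
scene [array([ 0.5039, -0.3094]), array([ 0.5217, -0.2916]), array([ 0.5456, -0.3041]), array([ 0.5221, -0.3232])]
top [array([ 0.552 , -0.2134]), array([ 0.5662, -0.4028]), array([ 0.4921, -0.4078]), array([ 0.4745, -0.2184])] [ 0.5212 -0.3106]
scene [array([ 0.4931, -0.4062]), array([ 0.4767, -0.2158]), array([ 0.5489, -0.2105]), array([ 0.5665, -0.3994])] [ 0.5213   -0.307975]
[ 0.42642775 -0.30853512  0.15      ] [ 0.42674538 -0.30306192  0.15      ]
[ 0.42695849 -0.30795392  0.15292513] [ 0.6162872  -0.30247169  0.15330374]
```

Run:
```python
from h import *
p=np.load("top0.npz")["p"];crop("top",p,385,200,420,235,16,"t_pin")
p=np.load("scene0.npz")["p"];crop("scene",p,220,255,260,300,13,"s_pin")
```

```text
(no output)
```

View pics/t_pin.png

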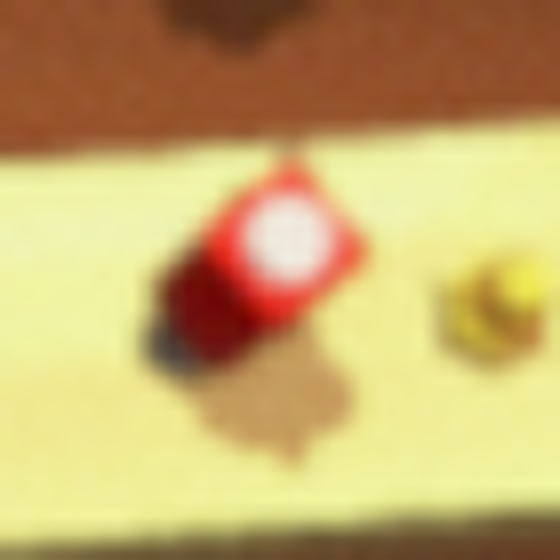

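View pics/s_pin.png

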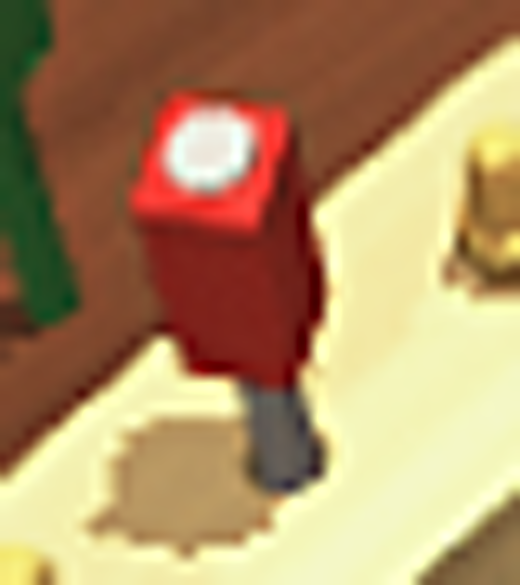

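The handle's top is centred at about (0.521,-0.309) and turned about 41°. Black and green look-alikes stand 95 mm away on either side. I'll write a helper for the remaining shift in the tool's axes, then go to the shutter.

```bash
cat >> h.py <<'E'
from scipy.spatial.transform import Rotation as Ro
def delta(target,toolx_deg):
    s=manip.sense();M=Ro.from_quat(s["tool_rot"]).as_matrix()
    d=M.T@(np.asarray(target)-s["tcp_pos"])
    yaw=np.degrees(np.arctan2(M[1,0],M[0,0]))
    print("t",round(s["t"],2),"rem tool xyz mm",(d*1000).round(1),"spin",round(yaw-toolx_deg,2),"F",s["force"].round(1),"gap",round(s["finger_gap"],3),"tilt",(np.degrees(M[:2,2])).round(2),"hubTCP mm",(pumpf(s["tcp_pos"])*1000).round(1))
E
python3 - <<'E'
from h import *
delta(world(-.1,0,.256+.073-.134+.02),14.15)
print(world(-.1,0,.2))
E
```

```text
t 0.1 rem tool xyz mm [ 502.3 -437.4  -45. ] spin 6.24 F [0.3 1.1 0.1] gap 0.999 tilt [-0.02  0.11] hubTCP mm [-551.9 -489.3  169.1]
[ 5.36175435e-01 -4.39185775e-04  3.34000000e-01]
```

Emit:
apply_moves(
  increments=[
    [[0.02,-0.02,-0.04,6.2],[0.037,-0.033,0,0],[0.037,-0.033,0,0],[0.037,-0.033,0,0],[0.037,-0.033,0,0]],
  ],
  fingers=0,
  newtons=40,
)

```text
t: 0.6
tcp_pos: [0.3407, -0.3976, 0.3403]
tool_rot: [0.993, 0.115, -0.0, -0.002]
force: [1.2, -0.9, 0.3]
finger_gap: 0.146
```

Emit:
apply_moves(
  increments=[
    [[0.037,-0.033,0,0],[0.037,-0.033,0,0],[0.037,-0.033,0,0],[0.037,-0.033,0,0],[0.037,-0.033,0,0]],
  ],
)

```text
t: 1.1
tcp_pos: [0.4822, -0.1912, 0.3402]
tool_rot: [0.993, 0.114, -0.001, -0.004]
force: [0.2, -0.5, -0.6]
finger_gap: 0.002
```

Run:
```python
from h import *
delta(world(-.1,0,.256+.073-.134),14.15)
```

```text
t 1.1 rem tool xyz mm [  95.9 -173.5   12.3] spin -1.04 F [ 0.2 -0.5 -0.6] gap 0.002 tilt [-0.16  0.39] hubTCP mm [-199.  -171.8  206.2]
```

Emit:
apply_moves(
  increments=[
    [[0.022,-0.042,0,-1.0],[0.022,-0.042,0,0],[0.022,-0.042,0,0],[0.022,-0.042,0,0],[0.01,-0.015,0,0]],
  ],
)

```text
t: 1.6
tcp_pos: [0.5359, 0.0213, 0.3399]
tool_rot: [0.992, 0.125, -0.001, -0.004]
force: [-0.5, 0.1, -0.1]
finger_gap: 0.002
```

Run:
```python
from h import *
delta(world(-.1,0,.256+.073-.134),14.15)
```

```text
t 1.6 rem tool xyz mm [-5.2 21.2 10.7] spin 0.22 F [-0.5  0.1 -0.1] gap 0.002 tilt [-0.19  0.46] hubTCP mm [-94.9  21.2 205.9]
```

Emit:
apply_moves(
  increments=[
    [[0,0.021,0.011,0],[0,0.001,0,0]],
  ],
)

```text
t: 1.8
tcp_pos: [0.5416, 0.0046, 0.3281]
tool_rot: [0.992, 0.129, -0.001, -0.005]
force: [-1.5, 0.2, -0.5]
finger_gap: -0.002
```

Run:
```python
from h import *
delta(world(-.1,0,.256+.073-.134),14.15)
p,d=manip.snapshot("scene");crop("scene",p,300,90,450,240,4,"sc1")
```

```text
t 1.8 rem tool xyz mm [-6.5  3.4 -1. ] spin 0.67 F [-1.5  0.2 -0.5] gap -0.002 tilt [-0.22  0.52] hubTCP mm [-93.5   3.5 194.1]
```

View pics/sc1.png

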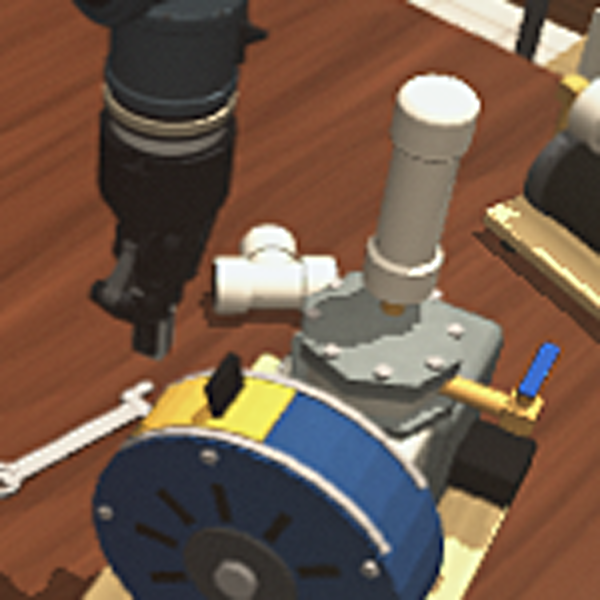

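The picture shows the closed fingertips at crop (155,350), in front of the black tab at (222,385) and level with it. I'll start pushing.

Emit:
apply_moves(
  increments=[
    [[0.02,0.003,0,0.6],[0.018,0,0,0],[0.015,0,0,0],[0.015,0,0,0],[0.012,0,0,0]],
  ],
)

```text
t: 2.35
tcp_pos: [0.6157, 0.0216, 0.3294]
tool_rot: [0.993, 0.12, -0.008, -0.007]
force: [-2.3, -1.2, 1.6]
finger_gap: -0.003
```

Run:
```python
from h import *
delta(world(.05,0,.248+.073-.134),14.15)
```

```text
t 2.35 rem tool xyz mm [67.6  1.6  7.4] spin -0.33 F [-2.3 -1.2  1.6] gap -0.003 tilt [-0.98  0.69] hubTCP mm [-17.5   1.9 195.4]
```

Emit:
apply_moves(
  increments=[
    [[0.016,0,0.001,0],[0.016,0.001,0.002,0],[0.012,0,0.002,0],[0.01,0,0.002,0],[0.008,0,0.001,0]],
  ],
)

```text
t: 2.85
tcp_pos: [0.6732, 0.0354, 0.3196]
tool_rot: [0.993, 0.118, -0.015, -0.009]
force: [-2.4, -0.9, -1.2]
finger_gap: -0.004
```

Run:
```python
from h import *
delta(world(.05,0,.248+.073-.134),14.15)
p,d=manip.snapshot("scene");crop("scene",p,300,90,450,240,4,"sc2")
```

```text
t 2.85 rem tool xyz mm [ 8.4  1.1 -1.7] spin -0.56 F [-2.4 -0.9 -1.2] gap -0.004 tilt [-1.84  0.81] hubTCP mm [ 41.6   1.2 185.6]
```

View pics/sc2.png

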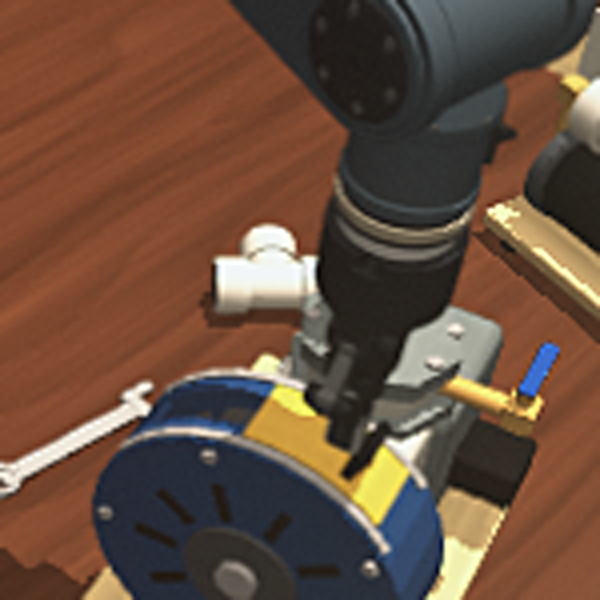

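The shutter is nearly back, the window at crop (225,405) shows clear, and the finger is still on the tab at (365,450). I'll push on to the stop.

Emit:
apply_moves(
  increments=[
    [[0.007,0,-0.001,0.0],[0.006,0,0,0],[0.005,0,0,0]],
  ],
)

```text
t: 3.2
tcp_pos: [0.6875, 0.0386, 0.3196]
tool_rot: [0.993, 0.118, -0.023, -0.008]
force: [-17.8, -5.0, 8.4]
finger_gap: 0.001
```

Run:
```python
from h import *
delta(world(.05,0,.248+.073-.134),14.15)
```

```text
t 3.2 rem tool xyz mm [-6.3  0.9 -1.1] spin -0.55 F [-17.8  -5.    8.4] gap 0.001 tilt [-2.77  0.63] hubTCP mm [ 56.2   0.9 185.6]
```

Emit:
apply_moves(
  increments=[
    [[-0.012,0,-0.004,0.0],[-0.01,0,-0.03,0],[-0.04,0.01,-0.02,0],[-0.04,0.03,0,0],[-0.04,0.03,0,0]],
  ],
)

```text
t: 3.7
tcp_pos: [0.5732, -0.062, 0.3815]
tool_rot: [0.992, 0.122, -0.016, -0.007]
force: [0.4, -0.5, -0.4]
finger_gap: -0.001
```

Run:
```python
from h import *
delta([.521,-.309,.30],41)
p,d=manip.snapshot("scene");crop("scene",p,300,90,450,240,4,"sc3")
P=cloud("scene",p,d);q=pumpf(P);h=cv2.cvtColor(p,cv2.COLOR_RGB2HSV)
r=np.hypot(q[...,0],q[...,2]);th=np.degrees(np.arctan2(q[...,0],q[...,2]))
B=np.zeros(p.shape[:2],bool);B[170:240,320:415]=1
m=B&(h[...,2]<70)&(r>.118)&(r<.145)&(abs(q[...,1])<.04)
print(m.sum(),np.percentile(th[m],[2,20,50,80,98]).round(1))
m=B&(h[...,0]>18)&(h[...,0]<34)&(h[...,1]>150)&(r>.108)&(r<.12)&(abs(q[...,1])<.05)
print(np.percentile(th[m],[1,99]).round(1))
```

```text
t 3.7 rem tool xyz mm [-108.2  228.3   80.7] spin -26.95 F [ 0.4 -0.5 -0.4] gap -0.001 tilt [-1.87  0.55] hubTCP mm [-79.1 -68.8 247.5]
67 [27.8 28.1 28.8 29.9 30.7]
[-2.3 46.6]
```

View pics/sc3.png

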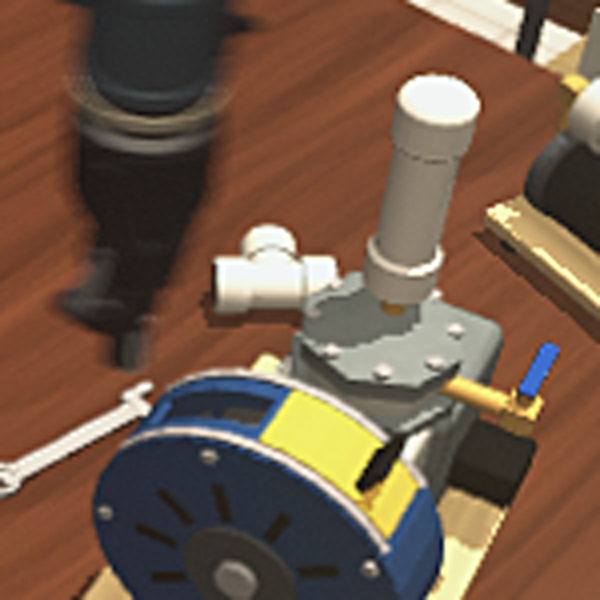

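The window is now clear and the shutter has moved about 49°. The tab is at crop (380,460), and the 18 N push confirmed the stop. Next is the pin.

Emit:
apply_moves(
  increments=[
    [[-0.02,0.042,0.0,-8],[-0.02,0.045,0,-8],[-0.01,0.048,0,-8],[-0.0,0.048,0.0,-3],[0,0.03,0.02,0]],
  ],
  fingers=0.75,
)

```text
t: 4.25
tcp_pos: [0.626, -0.2721, 0.3695]
tool_rot: [0.935, 0.356, -0.008, -0.001]
force: [0.2, -0.2, 0.5]
finger_gap: 0.754
```

Run:
```python
from h import *
delta([.521,-.309,.26],41)
```

```text
t 4.25 rem tool xyz mm [-101.4  -41.5  111.2] spin 0.67 F [ 0.2 -0.2  0.5] gap 0.754 tilt [-0.85 -0.25] hubTCP mm [ -79.3 -285.4  235.5]
```

Emit:
apply_moves(
  increments=[
    [[-0.045,-0.015,0.0,0.5],[-0.045,-0.015,0,0],[-0.011,-0.008,0.02,0],[0,0,0.0,0]],
  ],
)

```text
t: 4.65
tcp_pos: [0.5286, -0.3192, 0.3399]
tool_rot: [0.937, 0.349, -0.008, -0.002]
force: [0.2, -0.4, 0.3]
finger_gap: 0.75
```

Run:
```python
from h import *
delta([.521,-.309,.26],41)
for n in("scene","top"):
    p,d=manip.snapshot(n);np.savez(f"{n}4.npz",p=p,d=d)
    if n=="scene":crop(n,p,160,170,310,320,4,"sc4")
    else: crop(n,p,260,130,320,220,6,"t4")
z=np.load("scene4.npz")["p"];crop("scene",z,325,175,385,215,12,"win")
```

```text
t 4.65 rem tool xyz mm [  2. -12.  80.] spin -0.1 F [ 0.2 -0.4  0.3] gap 0.75 tilt [-0.92 -0.1 ] hubTCP mm [-185.3 -307.3  205.9]
```

View pics/sc4.png

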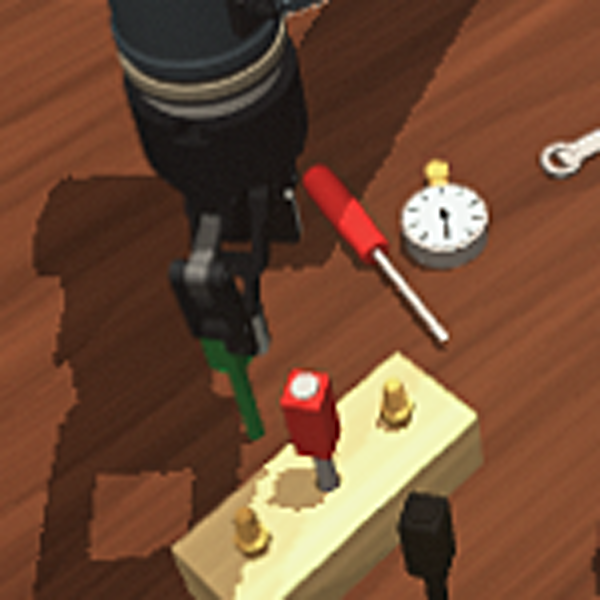

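View pics/t4.png

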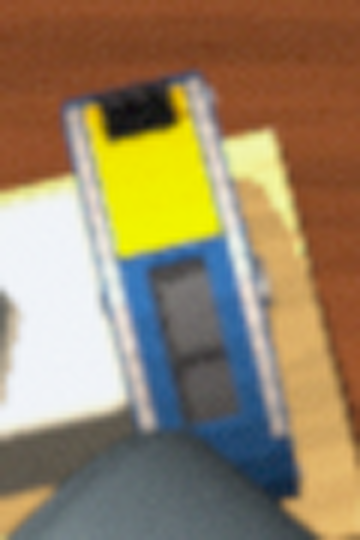

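View pics/win.png

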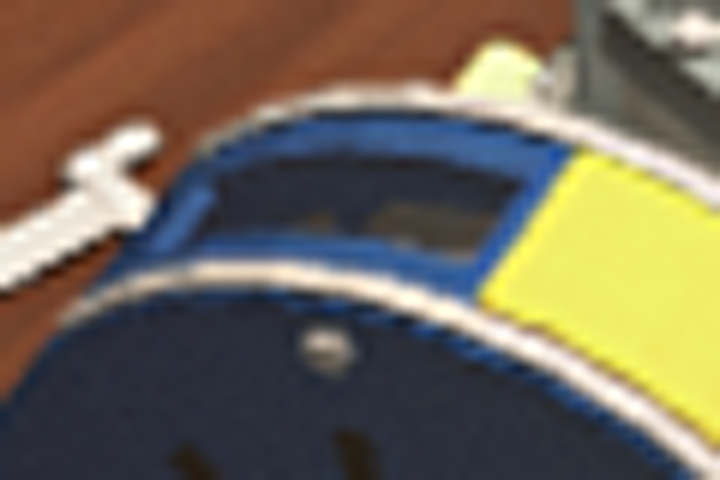

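The top view shows the open window and a dark line across the rim at crop (203,357), which is probably the slot. The scene view shows the pin undisturbed at (305,420), with the gripper beyond it. I'll work out the line's angle.

Run:
```python
from h import *
from scipy.optimize import brentq
def oncyl(n,u,v,R):
    o,r=ray(n,u,v);f=lambda s:np.hypot(pumpf(o+r*s)[0],pumpf(o+r*s)[2])-R
    ss=np.linspace(.5,1.5,2000);vv=[f(s) for s in ss];i=next(i for i in range(len(vv)-1) if vv[i]>0>=vv[i+1])
    q=pumpf(o+r*brentq(f,ss[i],ss[i+1]));return np.degrees(np.arctan2(-q[0],q[2])).round(2),(q[1]*1e3).round(1)
for nm,pts in(("top",[(180,362),(203,357),(225,352),(203,352),(203,363),(205,418),(180,268)]),):
    for a,b in pts:print(nm,a,b,oncyl(nm,a/6+260-.4,b/6+130-.4,.09))
for a,b in [(315,222),(335,225),(365,225),(380,222),(490,235)]:print("scene",a,b,oncyl("scene",a/12+325-.4,b/12+175-.4,.09))
p=np.load("top4.npz")["p"].astype(int)
# intensity profile along rim at y=0
for y in(-.006,0,.006):
    print(y,[(t,int(p[int(round(v)),int(round(u))].sum()/3)) for t in range(8,50,1) for u,v in [proj("top",[world(-.09*np.sin(np.radians(t)),y,.09*np.cos(np.radians(t)))])[0]]])
d=np.load("top4.npz")["d"];P=cloud("top",p,d);q=pumpf(P)
print([(t,round(float(np.hypot(q[int(round(v)),int(round(u)),0],q[int(round(v)),int(round(u)),2])),4)) for t in range(8,50,2) for u,v in [proj("top",[world(-.09*np.sin(np.radians(t)),0,.09*np.cos(np.radians(t)))])[0]]])
```

```text
top 180 362 (np.float64(35.02), np.float64(7.9))
top 203 357 (np.float64(35.15), np.float64(-3.3))
top 225 352 (np.float64(35.2), np.float64(-14.1))
top 203 352 (np.float64(33.58), np.float64(-3.8))
top 203 363 (np.float64(37.05), np.float64(-2.7))
top 205 418 (np.float64(56.83), np.float64(2.3))
top 180 268 (np.float64(7.0), np.float64(-2.3))
scene 315 222 (np.float64(43.02), np.float64(22.1))
scene 335 225 (np.float64(37.96), np.float64(19.0))
scene 365 225 (np.float64(32.2), np.float64(17.7))
scene 380 222 (np.float64(29.99), np.float64(18.6))
scene 490 235 (np.float64(12.86), np.float64(18.6))
-0.006 [(8, 93), (9, 93), (10, 111), (11, 111), (12, 119), (13, 118), (14, 116), (15, 116), (16, 111), (17, 111), (18, 113), (19, 113), (20, 110), (21, 110), (22, 105), (23, 106), (24, 106), (25, 105), (26, 105), (27, 102), (28, 102), (29, 102), (30, 102), (31, 87), (32, 87), (33, 71), (34, 71), (35, 58), (36, 58), (37, 76), (38, 76), (39, 87), (40, 87), (41, 90), (42, 90), (43, 89), (44, 89), (45, 89), (46, 86), (47, 88), (48, 88), (49, 88)]
0 [(8, 77), (9, 92), (10, 92), (11, 113), (12, 1
[... 424 characters left out ...]
4), (11, 104), (12, 108), (13, 117), (14, 116), (15, 116), (16, 115), (17, 115), (18, 111), (19, 111), (20, 101), (21, 111), (22, 106), (23, 104), (24, 104), (25, 103), (26, 103), (27, 99), (28, 99), (29, 98), (30, 98), (31, 90), (32, 90), (33, 71), (34, 71), (35, 60), (36, 60), (37, 65), (38, 74), (39, 82), (40, 82), (41, 85), (42, 85), (43, 84), (44, 84), (45, 80), (46, 80), (47, 89), (48, 85), (49, 85)]
[(8, 0.0892), (10, 0.0889), (12, 0.0899), (14, 0.087), (16, 0.0901), (18, 0.0892), (20, 0.087), (22, 0.0874), (24, 0.0855), (26, 0.0873), (28, 0.086), (30, 0.0913), (32, 0.0615), (34, 0.0657), (36, 1.2936), (38, 0.0808), (40, 0.0897), (42, 0.0884), (44, 0.0896), (46, 0.0873), (48, 0.0873)]
```

The slot is at about 35°: intensity and depth both drop between 30° and 40°. Now I'll lower onto the pin.

Emit:
apply_moves(
  increments=[
    [[0.002,-0.012,0.02,0],[0,0,0.04,0]],
  ],
)

```text
t: 4.95
tcp_pos: [0.5318, -0.3126, 0.2915]
tool_rot: [0.936, 0.351, 0.001, 0.012]
force: [1.4, -0.3, -1.0]
finger_gap: 0.745
```

Run:
```python
from h import *
delta([.5215,-.309,.195],41)
```

```text
t 4.95 rem tool xyz mm [ -4.7 -11.7  96.3] spin 0.1 F [ 1.4 -0.3 -1. ] gap 0.745 tilt [ 0.54 -1.23] hubTCP mm [-180.5 -301.6  157.5]
```

Emit:
apply_moves(
  increments=[
    [[-0.005,-0.012,0.01,0],[-0.001,-0.003,0.0,0]],
  ],
)

```text
t: 5.15
tcp_pos: [0.5202, -0.3037, 0.2792]
tool_rot: [0.936, 0.353, 0.001, 0.011]
force: [0.6, -0.4, 0.5]
finger_gap: 0.75
```

Run:
```python
from h import *
delta([.5215,-.309,.195],41)
```

```text
t 5.15 rem tool xyz mm [-2.   3.  84.3] spin 0.29 F [ 0.6 -0.4  0.5] gap 0.75 tilt [ 0.57 -1.16] hubTCP mm [-189.7 -290.1  145.2]
```

Emit:
apply_moves(
  increments=[
    [[-0.001,0.003,0.04,0],[0,0,0.03,0],[0,0,0.01,0],[0,0,0,0]],
  ],
)

```text
t: 5.55
tcp_pos: [0.5322, -0.3107, 0.2057]
tool_rot: [0.935, 0.355, 0.007, 0.021]
force: [-0.4, 1.2, 0.7]
finger_gap: 0.753
```

Run:
```python
from h import *
delta([.5215,-.309,.195],41)
p,d=manip.snapshot("scene");crop("scene",p,160,170,310,320,4,"sc5")
```

```text
t 5.55 rem tool xyz mm [-6.9 -8.8 10.3] spin 0.55 F [-0.4  1.2  0.7] gap 0.753 tilt [ 1.61 -1.93] hubTCP mm [-179.7 -299.9   71.7]
```

View pics/sc5.png

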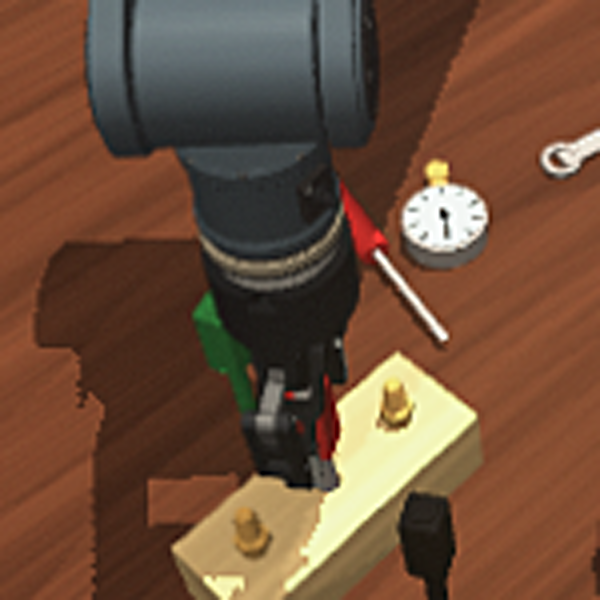

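The fingers straddle the red handle, but they sit about 10 mm off laterally. I'll correct and then descend the rest.

Emit:
apply_moves(
  increments=[
    [[-0.008,-0.01,0.0,0.5],[0,0,0.005,0]],
  ],
)

```text
t: 5.8
tcp_pos: [0.5214, -0.3099, 0.2048]
tool_rot: [0.936, 0.351, 0.009, 0.025]
force: [0.0, -0.3, -0.5]
finger_gap: 0.747
```

Run:
```python
from h import *
s=manip.sense();z=Ro.from_quat(s["tool_rot"]).as_matrix()[:,2]
print(s["tcp_pos"]+.054*z)
delta(np.array([.521,-.309,.141])-.054*z,41)
```

```text
[ 0.52334138 -0.31200783  0.15084306]
t 5.8 rem tool xyz mm [ 0.2 -4.3  9.6] spin 0.08 F [ 0.  -0.3 -0.5] gap 0.747 tilt [ 2.01 -2.27] hubTCP mm [-189.9 -296.4   70.8]
```

Emit:
apply_moves(
  increments=[
    [[0,-0.005,0.005,0],[0,0,0.005,0],[0,0,0,0]],
  ],
)

```text
t: 6.1
tcp_pos: [0.5182, -0.3067, 0.1957]
tool_rot: [0.936, 0.35, 0.01, 0.026]
force: [-0.7, 0.1, 0.2]
finger_gap: 0.75
```

Run:
```python
from h import *
s=manip.sense();z=Ro.from_quat(s["tool_rot"]).as_matrix()[:,2]
print(s["tcp_pos"]+.054*z)
delta(np.array([.521,-.309,.141])-.054*z,41)
```

```text
[ 0.52021574 -0.30895694  0.14182184]
t 6.1 rem tool xyz mm [0.6 0.5 0.9] spin 0.03 F [-0.7  0.1  0.2] gap 0.75 tilt [ 2.16 -2.39] hubTCP mm [-192.3 -292.6   61.7]
```

Emit:
apply_moves(
  increments=[
    [[0,0,0,0],[0,0,0,0],[0,0,0,0],[0,0,0,0],[0,0,0,0]],
  ],
  fingers=0,
  newtons=35,
)

```text
t: 6.6
tcp_pos: [0.5169, -0.3053, 0.1957]
tool_rot: [0.936, 0.35, 0.009, 0.023]
force: [-0.3, -0.2, 0.7]
finger_gap: 0.274
```

Emit:
apply_moves(
  increments=[
    [[0,0,-0.01,0],[0,0,-0.02,0],[0,0,-0.03,0],[0,0,-0.03,0]],
  ],
)

```text
t: 7.0
tcp_pos: [0.5128, -0.3015, 0.2836]
tool_rot: [0.936, 0.35, 0.007, 0.02]
force: [-0.9, -0.1, -1.5]
finger_gap: 0.276
```

Run:
```python
from h import *
delta(world(-.1,0,.3),14.15)
p,d=manip.snapshot("scene");crop("scene",p,160,170,310,320,4,"sc6")
```

```text
t 7.0 rem tool xyz mm [ 215.  -205.2 -159.6] spin 26.88 F [-0.9 -0.1 -1.5] gap 0.276 tilt [ 1.54 -1.88] hubTCP mm [-196.2 -286.2  149.6]
```

View pics/sc6.png

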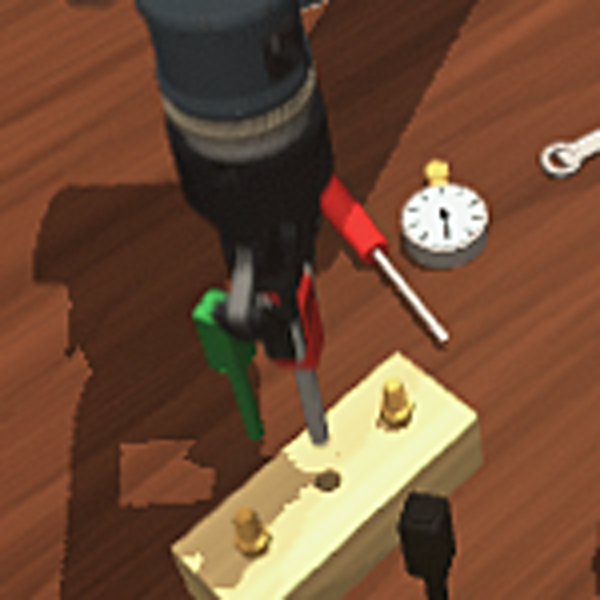

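The pin is held (gap 0.276, about 24 mm) and clear of the hole. The barbs and look-alikes are undisturbed. Next I'll raise it and carry it over.

Emit:
apply_moves(
  increments=[
    [[0,0,-0.045,0],[0,0,-0.045,0],[0.02,-0.02,-0.04,4],[0.03,-0.03,-0.025,8],[0.035,-0.035,0,8]],
  ],
)

```text
t: 7.55
tcp_pos: [0.5316, -0.1865, 0.4463]
tool_rot: [0.984, 0.176, 0.017, 0.027]
force: [1.8, 0.2, -2.3]
finger_gap: 0.279
```

Run:
```python
from h import *
delta(world(-.042,0,.32),14.15)
```

```text
t 7.55 rem tool xyz mm [ 126.8 -166.   -14.5] spin 6.2 F [ 1.8  0.2 -2.3] gap 0.279 tilt [ 2.44 -2.72] hubTCP mm [-150.  -179.3  312.3]
```

```bash
cat >> h.py <<'E'
def tip(target,L=.181,yaw=14.15): # target tip in hub frame
    s=manip.sense();M=Ro.from_quat(s["tool_rot"]).as_matrix();z=M[:,2]
    print("tip(rigid) hub mm",(pumpf(s["tcp_pos"]+L*z)*1000).round(1),"tilt along pump x,y",np.degrees([z@XV,z@YV]).round(2))
    delta(world(*target)-L*z,yaw)
E
python3 - <<'E'
from h import *
tip((-.042,0,.14))
E
```

```text
tip(rigid) hub mm [-144.6 -189.5  131.7] tilt along pump x,y [ 1.71 -3.23]
t 7.55 rem tool xyz mm [ 122.6 -176.7  -15.9] spin 6.2 F [ 1.8  0.2 -2.3] gap 0.279 tilt [ 2.44 -2.72] hubTCP mm [-150.  -179.3  312.3]
```

Emit:
apply_moves(
  increments=[
    [[0.025,-0.035,-0.015,3],[0.027,-0.039,0,0],[0.025,-0.037,0,0],[0.01,-0.02,0,0],[0,0,0,0]],
  ],
)

```text
t: 8.05
tcp_pos: [0.5755, -0.0237, 0.4585]
tool_rot: [0.988, 0.15, 0.023, 0.028]
force: [-0.2, -0.2, -2.6]
finger_gap: 0.28
```

Run:
```python
from h import *
tip((-.042,0,.14))
```

```text
tip(rigid) hub mm [-60.3 -42.9 143.9] tilt along pump x,y [ 2.27 -3.38]
t 8.05 rem tool xyz mm [ 20.6 -42.    2.1] spin 3.21 F [-0.2 -0.2 -2.6] gap 0.28 tilt [ 3.03 -2.73] hubTCP mm [-67.5 -32.2 324.5]
```

Emit:
apply_moves(
  increments=[
    [[0.018,-0.037,0,3],[0.003,-0.004,0,0],[0,0,0,0]],
  ],
)

```text
t: 8.35
tcp_pos: [0.5843, 0.0216, 0.456]
tool_rot: [0.992, 0.123, 0.024, 0.028]
force: [-0.5, -0.0, -1.9]
finger_gap: 0.277
```

Run:
```python
from h import *
tip((-.042,0,.14))
for n in("scene","top"):
    p,d=manip.snapshot(n)
    if n=="scene":crop(n,p,290,70,440,220,4,"sc7")
    else: crop(n,p,230,110,350,230,5,"t7")
```

```text
tip(rigid) hub mm [-40.7  -1.6 141.5] tilt along pump x,y [ 2.3  -3.54]
t 8.35 rem tool xyz mm [-1.4 -1.7  1.4] spin 0.12 F [-0.5 -0.  -1.9] gap 0.277 tilt [ 3.1  -2.87] hubTCP mm [-48.    9.6 322. ]
```

View pics/sc7.png

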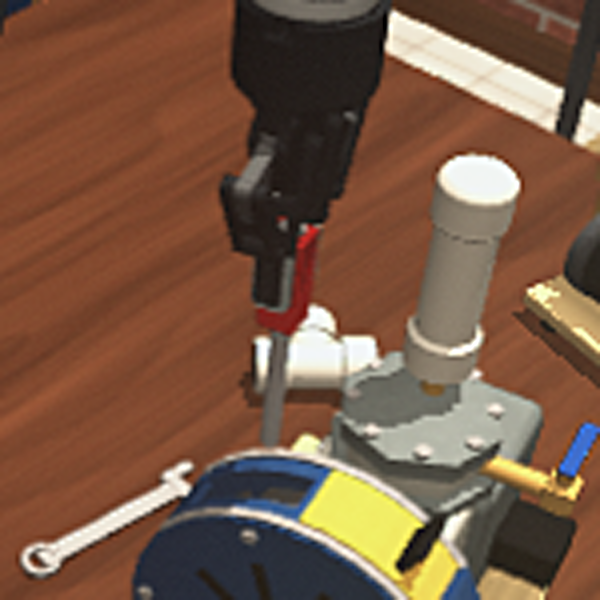

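View pics/t7.png

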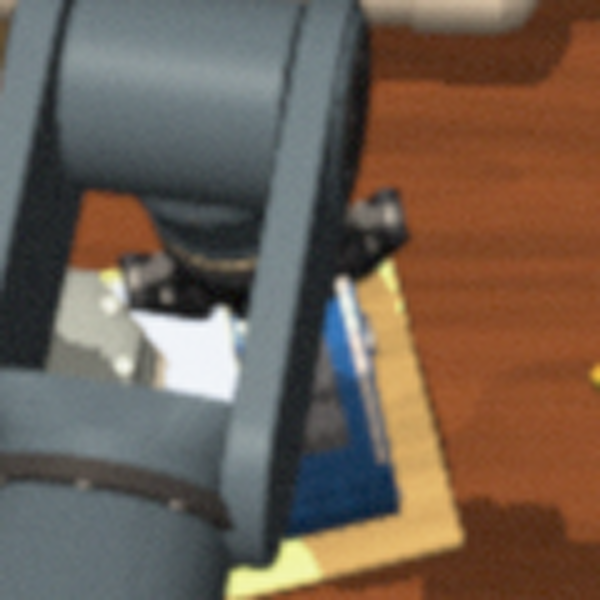

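The scene view shows the pin held over the window, with its tip near crop (270,448). I'll compare that with the rigid prediction.

Run:
```python
from h import *
s=manip.sense();z=Ro.from_quat(s["tool_rot"]).as_matrix()[:,2]
q=proj("scene",[s["tcp_pos"]+L*z for L in(.181,.12,.1)]);print((q-[290,70])*4)
p,d=manip.snapshot("scene")
crop("scene",p,340,140,380,190,12,"sc8")
print((q-[340,140])*12)
```

```text
[[264.39720944 442.44200037]
 [273.0450185  361.10252007]
 [276.04208099 332.78842613]]
[[193.19162831 487.32600111]
 [219.13505549 243.30756022]
 [228.12624297 158.3652784 ]]
```

View pics/sc8.png

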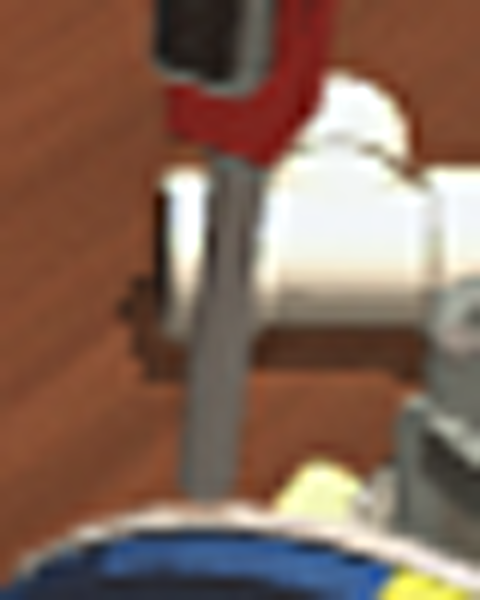

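Tip as seen at (208,495) against predicted (193,487), so they agree within about 3 mm. Now I'll lower into the window in stages.

Emit:
apply_moves(
  increments=[
    [[0.002,-0.001,0.015,0],[0,0,0.01,0],[0,0,0,0]],
  ],
  newtons=25,
)

```text
t: 8.8
tcp_pos: [0.5871, 0.0169, 0.4311]
tool_rot: [0.992, 0.12, 0.024, 0.029]
force: [-0.3, -0.7, -2.0]
finger_gap: 0.275
```

Run:
```python
from h import *
tip((-.038,0,.09))
```

```text
tip(rigid) hub mm [-39.1  -7.1 116.6] tilt along pump x,y [ 2.32 -3.63]
t 8.8 rem tool xyz mm [-0.  -8.8 26.1] spin -0.27 F [-0.3 -0.7 -2. ] gap 0.275 tilt [ 3.13 -2.95] hubTCP mm [-46.4   4.3 297.1]
```

Emit:
apply_moves(
  increments=[
    [[0,-0.009,0,0],[0,-0.001,0.008,0],[0,-0.001,0.006,0],[0,0,0,0]],
  ],
)

```text
t: 9.2
tcp_pos: [0.5851, 0.0263, 0.4163]
tool_rot: [0.992, 0.119, 0.025, 0.029]
force: [0.1, 0.2, -2.3]
finger_gap: 0.278
```

Run:
```python
from h import *
tip((-.038,0,.09))
p,d=manip.snapshot("scene");q=0
crop("scene",p,335,150,385,200,12,"sc9")
```

```text
tip(rigid) hub mm [-38.4   2.4 101.8] tilt along pump x,y [ 2.38 -3.67]
t 9.2 rem tool xyz mm [-0.   1.7 12. ] spin -0.37 F [ 0.1  0.2 -2.3] gap 0.278 tilt [ 3.21 -2.97] hubTCP mm [-46.   14.  282.3]
```

View pics/sc9.png

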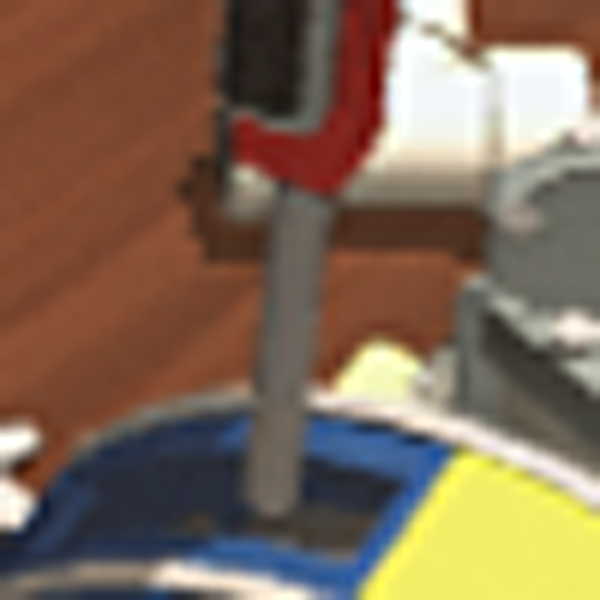

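The tip is inside the window at crop (272,510), clear of the edges. I'll lower it gently to contact.

Emit:
apply_moves(
  increments=[
    [[0,0.001,0.006,0],[0,0,0.004,0],[0,0,0.003,0],[0,0,0,0]],
  ],
)

```text
t: 9.65
tcp_pos: [0.5867, 0.0245, 0.4031]
tool_rot: [0.992, 0.119, 0.026, 0.029]
force: [-1.2, 0.5, -2.6]
finger_gap: 0.272
```

Run:
```python
from h import *
tip((-.038,0,.082))
```

```text
tip(rigid) hub mm [-37.1   0.1  88.7] tilt along pump x,y [ 2.47 -3.72]
t 9.65 rem tool xyz mm [-1.2 -0.4  6.6] spin -0.35 F [-1.2  0.5 -2.6] gap 0.272 tilt [ 3.3 -3. ] hubTCP mm [-44.9  11.8 269.1]
```

Emit:
apply_moves(
  increments=[
    [[0,0,0.003,0],[0,0,0.002,0],[0,0,0.001,0]],
  ],
  newtons=22,
)

```text
t: 9.95
tcp_pos: [0.5873, 0.0242, 0.398]
tool_rot: [0.992, 0.119, 0.026, 0.03]
force: [-3.0, 1.2, 5.8]
finger_gap: 0.272
```

Emit:
apply_moves(
  increments=[
    [[0,0,0.001,0],[0,0,0.0005,0]],
  ],
)

```text
t: 10.15
tcp_pos: [0.5871, 0.0242, 0.3981]
tool_rot: [0.992, 0.119, 0.027, 0.03]
force: [-1.2, 0.5, 1.7]
finger_gap: 0.279
```

Run:
```python
from h import *
tip((-.038,0,.082))
```

```text
tip(rigid) hub mm [-36.3  -0.4  83.7] tilt along pump x,y [ 2.6  -3.76]
t 10.15 rem tool xyz mm [-1.7 -0.5  1.6] spin -0.34 F [-1.2  0.5  1.7] gap 0.279 tilt [ 3.44 -3.01] hubTCP mm [-44.5  11.5 264.1]
```

There is contact with about 4 N pressing, and the height matches the rim at about 24°. Now I'll drag forward along the rim.

Emit:
apply_moves(
  increments=[
    [[-0.003,0,0.0016,0],[-0.003,0,0.0017,0]],
  ],
)

```text
t: 10.35
tcp_pos: [0.5843, 0.0235, 0.3977]
tool_rot: [0.992, 0.119, 0.033, 0.029]
force: [-0.0, 2.4, 6.6]
finger_gap: 0.274
```

Run:
```python
from h import *
tip((-.050,0,.066))
```

```text
tip(rigid) hub mm [-37.   -0.6  83.4] tilt along pump x,y [ 3.32 -3.81]
t 10.35 rem tool xyz mm [-14.   -1.6  16.6] spin -0.33 F [-0.   2.4  6.6] gap 0.274 tilt [ 4.15 -2.88] hubTCP mm [-47.4  11.5 263.7]
```

Emit:
apply_moves(
  increments=[
    [[-0.004,0,0.0008,0],[-0.004,0,0.0015,0],[-0.004,0,0.0015,0]],
  ],
)

```text
t: 10.65
tcp_pos: [0.5734, 0.0201, 0.393]
tool_rot: [0.992, 0.119, 0.035, 0.03]
force: [0.9, 0.6, -1.0]
finger_gap: 0.277
```

Run:
```python
from h import *
tip((-.050,0,.066))
```

```text
tip(rigid) hub mm [-47.7  -1.5  78.8] tilt along pump x,y [ 3.54 -3.91]
t 10.65 rem tool xyz mm [-3.1 -2.4 12.5] spin -0.3 F [ 0.9  0.6 -1. ] gap 0.277 tilt [ 4.39 -2.93] hubTCP mm [-58.9  10.8 259. ]
```

Emit:
apply_moves(
  increments=[
    [[-0.002,0,0.003,0],[-0.001,0,0.003,0]],
  ],
)

```text
t: 10.85
tcp_pos: [0.5717, 0.0195, 0.3916]
tool_rot: [0.992, 0.119, 0.039, 0.03]
force: [-3.6, 2.5, 19.4]
finger_gap: 0.274
```

Run:
```python
from h import *
tip((-.050,0,.066))
```

```text
tip(rigid) hub mm [-48.2  -1.9  77.4] tilt along pump x,y [ 3.96 -3.95]
t 10.85 rem tool xyz mm [-2.6 -2.6 11.1] spin -0.33 F [-3.6  2.5 19.4] gap 0.274 tilt [ 4.81 -2.86] hubTCP mm [-60.7  10.6 257.6]
```

Emit:
apply_moves(
  increments=[
    [[-0.001,0,-0.0015,0],[-0.004,0,0,0]],
  ],
)

```text
t: 11.05
tcp_pos: [0.566, 0.0182, 0.3927]
tool_rot: [0.992, 0.119, 0.039, 0.03]
force: [-0.9, -0.2, -1.8]
finger_gap: 0.274
```

Run:
```python
from h import *
tip((-.052,0,.066))
```

```text
tip(rigid) hub mm [-54.1  -1.7  78.6] tilt along pump x,y [ 3.95 -3.97]
t 11.05 rem tool xyz mm [ 1.2 -2.6 12.6] spin -0.32 F [-0.9 -0.2 -1.8] gap 0.274 tilt [ 4.8  -2.88] hubTCP mm [-66.6  10.8 258.7]
```

Emit:
apply_moves(
  increments=[
    [[0.001,0,0.003,0],[0,0,0.003,0],[0,0,0.003,0]],
  ],
)

```text
t: 11.35
tcp_pos: [0.566, 0.0177, 0.3807]
tool_rot: [0.992, 0.119, 0.036, 0.03]
force: [-0.2, 0.1, -0.9]
finger_gap: 0.279
```

Run:
```python
from h import *
tip((-.052,0,.066))
```

```text
tip(rigid) hub mm [-55.2  -2.   66.4] tilt along pump x,y [ 3.64 -3.87]
t 11.35 rem tool xyz mm [ 3.1 -2.   0.5] spin -0.36 F [-0.2  0.1 -0.9] gap 0.279 tilt [ 4.47 -2.87] hubTCP mm [-66.7  10.3 246.7]
```

The tip is now 6 mm below the rim surface with no force, so it has dropped into the slot. I'll take it down to where the wall stops it.

Emit:
apply_moves(
  increments=[
    [[0,0,0.003,0],[0,0,0.002,0]],
  ],
)

```text
t: 11.55
tcp_pos: [0.5682, 0.0174, 0.3764]
tool_rot: [0.992, 0.119, 0.038, 0.03]
force: [-2.3, 0.7, 10.1]
finger_gap: 0.277
```

Run:
```python
from h import *
tip((-.052,0,.066))
p,d=manip.snapshot("scene");crop("scene",p,310,120,390,200,7,"sc10")
```

```text
tip(rigid) hub mm [-52.2  -2.9  62.2] tilt along pump x,y [ 3.92 -3.92]
t 11.55 rem tool xyz mm [ 0.4 -2.6 -3.9] spin -0.37 F [-2.3  0.7 10.1] gap 0.277 tilt [ 4.76 -2.84] hubTCP mm [-64.6   9.5 242.4]
```

View pics/sc10.png

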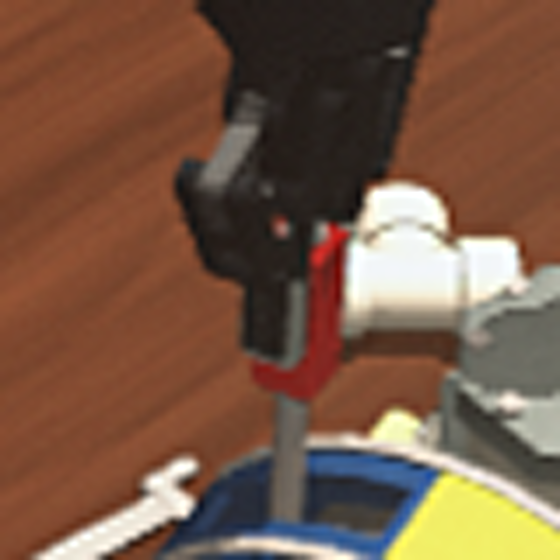

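The pin stands in the slot's mouth, stopped at r≈81 mm, as computed for an upright pin. Now I'll lean the handle forward about the trapped tip so the pin turns in the light grip.

Emit:
apply_moves(
  increments=[
    [[-0.004,0,-0.001,0],[-0.004,0,0,0],[-0.004,0,0,0]],
  ],
  newtons=20,
)

```text
t: 11.9
tcp_pos: [0.5591, 0.0152, 0.3774]
tool_rot: [0.992, 0.119, 0.043, 0.029]
force: [3.3, 1.5, -1.3]
finger_gap: 0.281
```

Run:
```python
from h import *
tip((-.052,0,.066))
```

```text
tip(rigid) hub mm [-59.8  -2.9  63.4] tilt along pump x,y [ 4.49 -3.95]
t 11.9 rem tool xyz mm [ 7.9 -2.8 -2.2] spin -0.36 F [ 3.3  1.5 -1.3] gap 0.281 tilt [ 5.32 -2.73] hubTCP mm [-74.    9.6 243.4]
```

Emit:
apply_moves(
  increments=[
    [[-0.005,0,0.0005,0],[-0.005,0,0.001,0],[-0.005,0,0.001,0]],
  ],
)

```text
t: 12.2
tcp_pos: [0.5446, 0.0115, 0.3749]
tool_rot: [0.991, 0.119, 0.046, 0.029]
force: [2.4, 2.4, 1.5]
finger_gap: 0.275
```

Run:
```python
from h import *
tip((-.052,0,.066))
p,d=manip.snapshot("scene");crop("scene",p,310,120,390,200,7,"sc11")
```

```text
tip(rigid) hub mm [-73.8  -3.   60.9] tilt along pump x,y [ 4.76 -3.98]
t 12.2 rem tool xyz mm [22.2 -2.9 -3.4] spin -0.35 F [2.4 2.4 1.5] gap 0.275 tilt [ 5.59 -2.69] hubTCP mm [-88.9   9.6 240.9]
```

View pics/sc11.png

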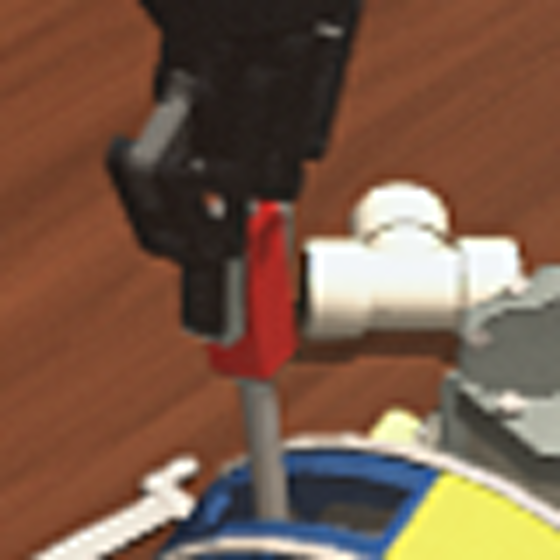

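The pin is turning in the grip, its shank leaning forward in the slot. I'll carry on toward the radial line.

Emit:
apply_moves(
  increments=[
    [[-0.005,0,0.002,0],[-0.005,0,0.002,0],[-0.005,0,0.002,0]],
  ],
)

```text
t: 12.55
tcp_pos: [0.5291, 0.0071, 0.3685]
tool_rot: [0.991, 0.119, 0.046, 0.03]
force: [1.6, 2.0, 3.7]
finger_gap: 0.277
```

```bash
cat >> h.py <<'E'
def gp():
    s=manip.sense();z=Ro.from_quat(s["tool_rot"]).as_matrix()[:,2]
    g=pumpf(s["tcp_pos"]+.054*z)*1000;print("grasp hub",g.round(1),"r",np.hypot(g[0],g[2]).round(1),"ang",np.degrees(np.arctan2(-g[0],g[2])).round(1),"F",s["force"].round(1))
E
python3 - <<'E'
from h import *
tip((-.052,0,.066));gp()
E
```

```text
tip(rigid) hub mm [-89.8  -3.8  54.6] tilt along pump x,y [ 4.81 -4.07]
t 12.55 rem tool xyz mm [38.6 -3.4 -8.5] spin -0.33 F [1.6 2.  3.7] gap 0.277 tilt [ 5.66 -2.77] hubTCP mm [-105.     9.1  234.5]
grasp hub [-100.5    5.2  180.8] r 206.8 ang 29.1 F [1.6 2.  3.7]
```

Emit:
apply_moves(
  increments=[
    [[-0.004,0,0.003,0],[-0.004,0,0.003,0],[-0.003,0,0.003,0]],
  ],
)

```text
t: 12.85
tcp_pos: [0.5177, 0.0032, 0.3579]
tool_rot: [0.991, 0.119, 0.046, 0.031]
force: [1.6, 0.8, 3.9]
finger_gap: 0.278
```

Run:
```python
from h import *
gp()
p,d=manip.snapshot("scene");crop("scene",p,310,120,390,200,7,"sc12")
```

```text
grasp hub [-112.5    4.2  170.2] r 204.0 ang 33.5 F [1.6 0.8 3.9]
```

View pics/sc12.png

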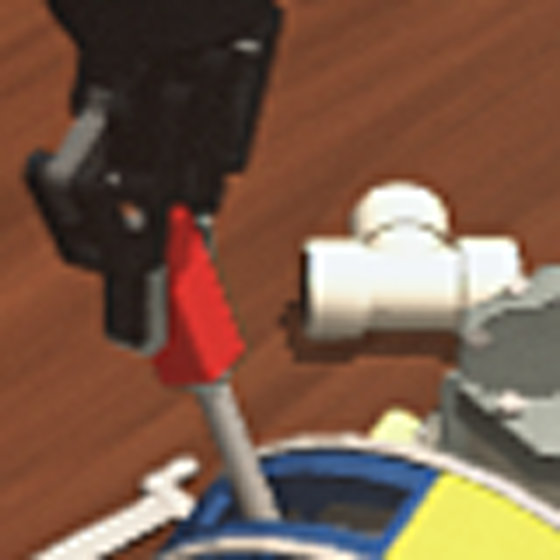

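The pin leans well forward and the force is low. Next I'll push in along the slot's direction.

Emit:
apply_moves(
  increments=[
    [[-0.002,0,0.003,0],[-0.001,0,0.003,0],[0,0,0.003,0]],
  ],
)

```text
t: 13.2
tcp_pos: [0.5148, 0.0015, 0.347]
tool_rot: [0.991, 0.119, 0.045, 0.031]
force: [1.8, 1.1, 3.9]
finger_gap: 0.274
```

Run:
```python
from h import *
gp()
```

```text
grasp hub [-115.9    3.2  159.4] r 197.1 ang 36.0 F [1.8 1.1 3.9]
```

Emit:
apply_moves(
  increments=[
    [[0.001,0,0.002,0],[0.0015,0,0.002,0],[0.001,0,0.0015,0]],
  ],
)

```text
t: 13.5
tcp_pos: [0.5146, 0.0011, 0.3432]
tool_rot: [0.992, 0.12, 0.038, 0.032]
force: [-6.1, -0.5, 12.9]
finger_gap: 0.275
```

Run:
```python
from h import *
gp()
p,d=manip.snapshot("scene");crop("scene",p,310,120,390,200,7,"sc13")
```

```text
grasp hub [-116.9    2.9  155.5] r 194.5 ang 36.9 F [-6.1 -0.5 12.9]
```

View pics/sc13.png

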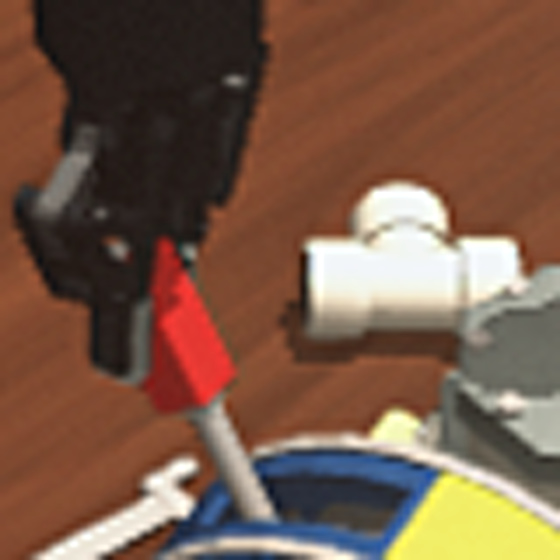

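The grasp radius is 194.5 mm (195 expected at the floor) and the push-back is along the slot, so the pin is down. I'll ease off and release.

Emit:
apply_moves(
  increments=[
    [[-0.0005,0,-0.001,0],[0,0,0,0]],
  ],
)

```text
t: 13.75
tcp_pos: [0.5139, 0.0011, 0.3439]
tool_rot: [0.992, 0.12, 0.038, 0.032]
force: [0.1, -0.4, 4.1]
finger_gap: 0.279
```

Emit:
apply_moves(
  increments=[
    [[0,0,0,0],[0,0,0,0],[0,0,0,0],[0,0,0,0],[0,0,0,0]],
  ],
  fingers=0.8,
)

```text
t: 14.25
tcp_pos: [0.5101, 0.0014, 0.3399]
tool_rot: [0.992, 0.12, 0.03, 0.031]
force: [0.3, 0.0, 0.1]
finger_gap: 0.798
```

Run:
```python
from h import *
gp();delta(world(-.1,0,.3),14.15)
p,d=manip.snapshot("scene");crop("scene",p,310,120,390,200,7,"sc14")
```

```text
grasp hub [-122.     4.4  152.1] r 195.0 ang 38.7 F [0.3 0.  0.1]
t 14.25 rem tool xyz mm [ 29.8  14.3 -91.9] spin -0.23 F [0.3 0.  0.1] gap 0.798 tilt [ 3.88 -3.05] hubTCP mm [-124.8    8.1  205.9]
```

View pics/sc14.png

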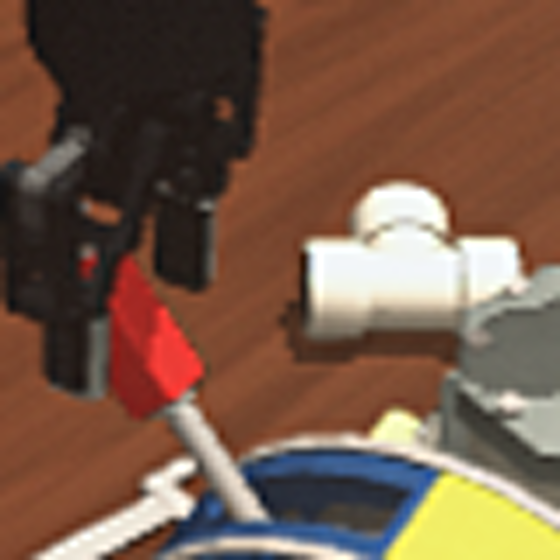

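Released. The pin leaned a bit further forward, up to the slot's play. I'll back the gripper away and measure.

Emit:
apply_moves(
  increments=[
    [[0,0,-0.01,0],[0,0,-0.03,0],[0,0,-0.04,0],[-0.03,0,-0.03,0],[-0.04,0.02,0,0]],
  ],
)

```text
t: 14.8
tcp_pos: [0.4412, -0.0282, 0.4531]
tool_rot: [0.992, 0.123, 0.031, 0.031]
force: [0.3, -1.5, 0.1]
finger_gap: 0.8
```

Emit:
apply_moves(
  increments=[
    [[-0.02,0.045,0,0],[-0.02,0.045,0,0],[-0.02,0.045,0,0],[-0.01,0.045,0,0],[0,0,0,0]],
  ],
)

```text
t: 15.3
tcp_pos: [0.4118, -0.226, 0.4698]
tool_rot: [0.991, 0.124, 0.035, 0.036]
force: [-0.1, 0.3, 0.2]
finger_gap: 0.8
```

Run:
```python
from h import *
print(manip.sense())
for n in("scene","top"):
    p,d=manip.snapshot(n);np.savez(f"{n}15.npz",p=p,d=d)
    if n=="scene":crop(n,p,310,130,390,210,7,"sc15")
    cv2.imwrite(f"pics/{n}15.png",p[:,:,::-1])
    if n=="top":crop(n,p,250,130,330,240,5,"t15")
```

```text
{'t': 15.3, 'q': array([-0.74420963,  0.10417425,  1.6029293 ,  0.00781687,  1.33477585,
        0.57703482]), 'qd': array([ 0.02728275, -0.05572267,  0.05916779,  0.05283949,  0.06612305,
        0.00897297]), 'tau': array([ -0.90971813, -25.8928442 , -21.27125859,  -0.19185926,
        -0.47774088,  -0.21984339]), 'tcp_pos': array([ 0.4117999 , -0.22599359,  0.46976404]), 'tool_rot': array([0.99107511, 0.12357904, 0.03510713, 0.03557848]), 'force': array([-0.14111133,  0.266992  ,  0.1500995 ]), 'ft_torque': array([0.05061352, 0.0527981 , 0.02909946]), 'finger_gap': 0.799767847329333}
```

View pics/sc15.png

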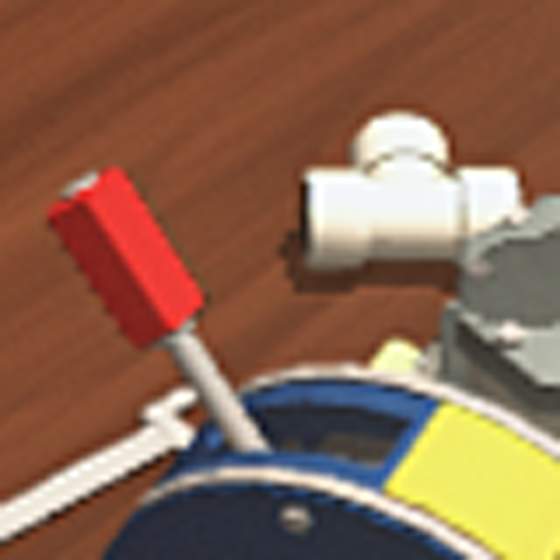

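View pics/t15.png

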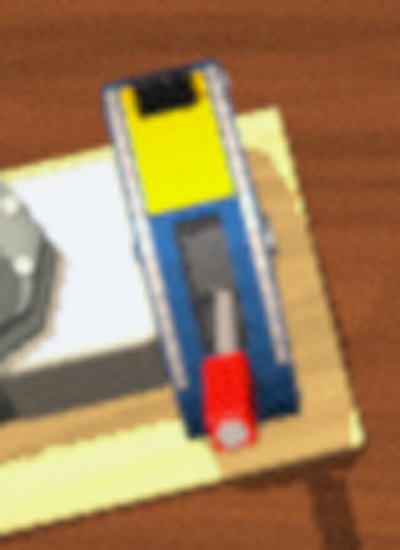

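View pics/scene15.png

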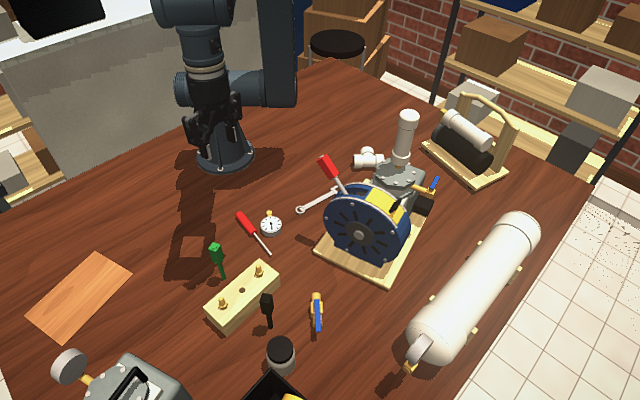

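The pin stands in the slot and leans forward, with its end at scene crop (82,186) and top crop (232,432). The other objects look unmoved. I'll triangulate to get the depth.

Run:
```python
from h import *
def tri(a,b):
    o1,r1=ray("scene",*a);o2,r2=ray("top",*b)
    A=np.stack([r1,-r2],1);s=np.linalg.lstsq(A,o2-o1,rcond=None)[0]
    p,q=o1+r1*s[0],o2+r2*s[1];print("gap mm",np.linalg.norm(p-q)*1e3);return pumpf((p+q)/2)*1e3
S=lambda u,v:(u/7+310-.43,v/7+130-.43);T=lambda u,v:(u/5+250-.4,v/5+130-.4)
e=tri(S(82,186),T(232,432));j=tri(S(180,333),T(228,353));print(e,j,np.linalg.norm(e-j))
u=(j-e)/np.linalg.norm(j-e);t=e+150*u
print("tip via dir",t,np.hypot(t[0],t[2]),"dist",np.linalg.norm(t),"tilt",np.degrees(np.arctan2(u[0],-u[2])))
print("end r",np.hypot(e[0],e[2]),"ang",np.degrees(np.arctan2(-e[0],e[2])))
# handle point cloud axis
for n,b in(("scene",(314,150,342,184)),("top",(288,196,304,222))):
    z=np.load(f"{n}15.npz");p,d=z["p"],z["d"];P=pumpf(cloud(n,p,d));h=cv2.cvtColor(p,cv2.COLOR_RGB2HSV)
    m=np.zeros(d.shape,bool);m[b[1]:b[3],b[0]:b[2]]=1
    m&=((h[...,0]<6)|(h[...,0]>174))&(h[...,1]>150)&(P[...,2]>.05)
    q=P[m]*1e3;print(n,m.sum(),np.median(q,0).round(1))
# bystander diff
a=np.load("scene0.npz")["p"].astype(int);b=np.load("scene15.npz")["p"].astype(int)
for nm,(x,y) in dict(gauge=(271,226),tee=(368,158),valve=(317,312),jar=(280,350)).items():
    print(nm,np.abs(a-b)[y-8:y+8,x-8:x+8].mean().round(1))
```

```text
gap mm 1.8902518439301388
gap mm 1.9271323765970179
[-146.5196983     8.28985136  162.85281466] [-97.2962298   -0.82458405 123.78046295] 63.50331843409116
tip via dir [-30.24986457 -13.23918593  70.56074394] 76.77156303911508 dist 77.90474270247131 tilt 51.55833750592378
end r 219.06405737349206 ang 41.9779130508292
scene 297 [-121.9   -2.5  146.4]
top 141 [-124.8    4.1  153.3]
gauge 0.9
tee 0.9
valve 1.3
jar 1.3
```

Run:
```python
from h import *
S=lambda u,v:(u/7+310-.43,v/7+130-.43);T=lambda u,v:(u/5+250-.4,v/5+130-.4)
# axis points: scene shank/handle centre line; top likewise. Each picture: interpretation plane; intersect -> line
sc=[S(82,186),S(180,333),S(248,445)];tp=[T(232,432),T(229,353),T(223,298)]
sc=np.array(sc);tp=np.array(tp)
def plane(n,pts):
    o,_=ray(n,0,0);R=np.array([ray(n,*p)[1] for p in pts]);R/=np.linalg.norm(R,axis=1)[:,None]
    nn=np.linalg.svd(R)[2][2];print(n,"resid",(R@nn*1.1e3).round(2));return o,nn
o1,n1=plane("scene",sc);o2,n2=plane("top",tp)
u=np.cross(n1,n2);u/=np.linalg.norm(u);u*=-np.sign(u[2])
p0=np.linalg.lstsq(np.stack([n1,n2,u]),np.array([n1@o1,n2@o2,0]),rcond=None)[0]
up=np.array([u@XV,u@YV,u[2]]);print("dir",up,"tilt fwd",np.degrees(np.arctan2(up[0],-up[2])))
for n,pts in(("scene",sc),("top",tp)):
    o,r=ray(n,*pts[0]);r/=np.linalg.norm(r)
    s=np.linalg.lstsq(np.stack([u,-r],1),o-p0,rcond=None)[0]
    e=pumpf(p0+u*s[0])*1e3;t=e+150*up
    print(n,"end",e.round(1),"tip",t.round(1),"dist",np.linalg.norm(t).round(1))
```

```text
scene resid [ 0.37 -0.86  0.49]
top resid [ 0.33 -0.79  0.47]
dir [ 0.70215613 -0.09723827 -0.70535203] tilt fwd 44.86990416019803
scene end [-144.3    6.8  165.3] tip [-39.   -7.8  59.5] dist 71.6
top end [-148.7    7.4  169.7] tip [-43.4  -7.1  63.9] dist 77.6
```

Run:
```python
from h import *
p=np.load("top15.npz")["p"];crop("top",p,278,165,308,225,12,"t16")
p=np.load("scene15.npz")["p"];crop("scene",p,314,150,354,200,14,"s16")
```

```text
(no output)
```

View pics/t16.png

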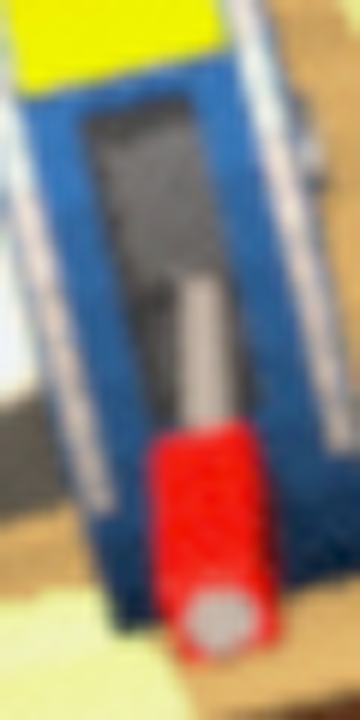

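View pics/s16.png

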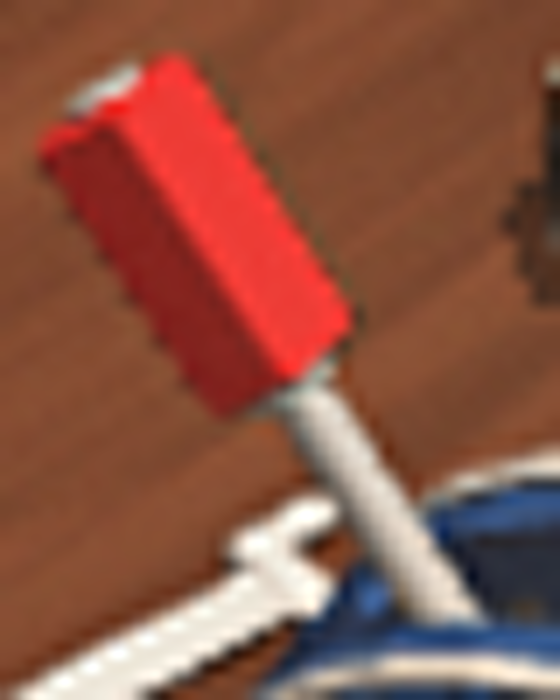

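Run:
```python
from h import *
for D in(.070,.075,.080):
  for tau in(44,46,48):
    t=np.array([-D*np.sin(np.radians(34.5)),D*np.cos(np.radians(34.5))]);u=np.array([-np.sin(np.radians(tau)),np.cos(np.radians(tau))])
    pts=[world(*(np.r_[(t+L*u)[0],-.006+L*.09,(t+L*u)[1]])) for L in(.15,.09)]
    a=(proj("scene",pts)-[314,150]+.43)*14;b=(proj("top",pts)-[278,165]+.4)*12
    print(D,tau,"scene end/junc",a.round(0).tolist(),"top",b.round(0).tolist())
```

```text
0.07 44 scene end/junc [[114.0, 89.0], [293.0, 371.0]] top [[218.0, 599.0], [207.0, 455.0]]
0.07 46 scene end/junc [[95.0, 98.0], [282.0, 375.0]] top [[222.0, 619.0], [210.0, 466.0]]
0.07 48 scene end/junc [[78.0, 107.0], [271.0, 380.0]] top [[227.0, 637.0], [212.0, 477.0]]
0.075 44 scene end/junc [[101.0, 65.0], [280.0, 348.0]] top [[220.0, 608.0], [209.0, 463.0]]
0.075 46 scene end/junc [[82.0, 74.0], [269.0, 353.0]] top [[224.0, 627.0], [212.0, 474.0]]
0.075 48 scene end/junc [[64.0, 84.0], [258.0, 358.0]] top [[229.0, 646.0], [214.0, 485.0]]
0.08 44 scene end/junc [[87.0, 42.0], [268.0, 326.0]] top [[222.0, 617.0], [211.0, 470.0]]
0.08 46 scene end/junc [[69.0, 51.0], [256.0, 330.0]] top [[227.0, 636.0], [214.0, 482.0]]
0.08 48 scene end/junc [[51.0, 60.0], [245.0, 335.0]] top [[231.0, 655.0], [216.0, 493.0]]
```

The projections match a tip about 70 mm from the hub: end seen at (107,90), modelled (105,93); joint modelled (288,373), where it is seen. The 75 mm case misses by more than 20 px in this 14× crop. The shutter is still back and the gripper is clear, so I'll hold still briefly and hand in.

Emit:
apply_moves(
  increments=[
    [[0,0,0,0],[0,0,0,0],[0,0,0,0]],
  ],
)

```text
t: 15.7
tcp_pos: [0.4112, -0.2177, 0.4692]
tool_rot: [0.991, 0.128, 0.034, 0.032]
force: [-0.1, -0.2, -0.1]
finger_gap: 0.797
```

Run:
```python
from h import *
p,d=manip.snapshot("scene");b=np.load("scene15.npz")["p"].astype(int)
print("pin area change",np.abs(p.astype(int)-b)[150:200,314:354].mean())
P=cloud("scene",p,d);q=pumpf(P);h=cv2.cvtColor(p,cv2.COLOR_RGB2HSV)
r=np.hypot(q[...,0],q[...,2]);th=np.degrees(np.arctan2(q[...,0],q[...,2]))
B=np.zeros(p.shape[:2],bool);B[170:240,320:415]=1
m=B&(h[...,0]>18)&(h[...,0]<34)&(h[...,1]>150)&(r>.108)&(r<.12)&(abs(q[...,1])<.05)
print("shutter",np.percentile(th[m],[1,99]).round(1),manip.sense()["force"])
print(manip.sign_off())
```

```text
pin area change 1.0911666666666666
shutter [-2.4 46.7] [ 0.09385481  0.4877619  -0.34868042]
the job is handed in; nothing more can be done
None
```

I pushed the shutter open to its stop and dragged the pin's tip along the rim until it dropped into the slot at about 35°. I then leaned the pin into line with the slot, seated it on the floor, let go, and handed the job in at about 15.8 s. No verdict was reported.

**Last checks:**
- **Shutter:** it moved about 49° (about 0.86 rad), with an 18 N push against the stop. It was still there at hand-in.
- **Pin depth:** at release the grip stood where a pin on the slot floor would put it. The last pictures fit a tip about 70 mm from the flywheel's centre, against the 74 mm limit.
- **Pin position across the drum:** the tip is about 7 mm off the mid-plane, against the 16 mm limit.
- **At rest:** the pin did not move between the last pictures. It leans about 45° forward because of the slot's play.
- **Pushing force:** the highest reading while the pin touched the pump was about 22 N, against the 60 N limit.
- **Other things:** the gauge, tee, valve and jar showed no change in the pictures. The barbs, wrench and screwdriver looked unmoved by eye. The gripper was clear and reading no force.

**Disagreement:** my rough triangulations of the tip ranged from 72 to 78 mm from the centre, partly over the limit, and the first put it 13 mm off the mid-plane. I trusted the contact evidence and the fit to both pictures instead. That 70 mm fit is good to perhaps 2 mm, given the camera calibration.

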